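# Check a racked frame for square with a slide rule across both diagonals

## Robot

A 6-joint arm with a two-finger parallel gripper is mounted at the origin on the work surface. World frame = base frame: x ahead of the robot, y to its left, z up, the work surface at z = 0. Lengths are in m, angles in rad, forces in N, time in s.
With the tool pointing down it reaches from about 0.3 to 0.775 m from the base axis. Payload 14.6 kg.
Tool frame: the origin (TCP) lies at the very end of the fingers, on their centre line; the grasp point (between the pads) lies 19 mm behind it (pinch_z is the distance from the TCP to the grasp point, in m); z points along the fingers, y is the direction in which the jaws open and shut (so a half turn about z gives the same grasp; the last joint's range is limited). The gripper opens to 94 mm and grips with 3 to 60 N. Pads are 16 mm wide; open, the fingers measure 119 mm over their backs; the gripper's body (75 mm by 177 mm) begins 78 mm behind the grasp point.
Start: joints at [1.117, 0.3, 1.521, -0, 1.321, -0.067], TCP at [0.207, 0.509, 0.205] pointing down, gripper open.
Joint ranges: [-3.03, 3.03], [-0.79, 2.21], [0.23, 2.52], [-1.04, 4.18], [0, 3.07], [-2.55, 2.55]. Speed limits (rad/s): [2.22, 2.22, 2.57, 3.14, 3.14, 3.14].

## Interface

Orientations are given as [roll, pitch, yaw] about the fixed x, y, z axes, in that order (R = Rz(yaw) Ry(pitch) Rx(roll)).
In Python, from station import get_obs, camera, hand_in, pinch_z gives the robot as it stands.
- The arm moves only by the tool servo_tool, never from a script. Its argument "moves" is a list that holds one entry, the list of rows, each a list of 7 numbers: the turn, a rotation vector about the tool's x, y, z normalised to -1 to 1, where 1 is pi/2 rad, then the shift along the tool's x, y, z normalised to -1 to 1, where 1 is 500 mm, then the closure, from 0 (fully open) to 1 (shut). In form: [[[rx, ry, rz, x, y, z, hand], ...]]. A call has 1 to 12 rows; each row is the pose to reach, as a shift and turn from the pose measured when the call began, along the tool's axes at that moment; what a row does not reach only later rows make up. A row lasts 1/12 s, in which the tool goes at most 41.7 mm and 7.16 degrees, less where a joint would pass 70% of its speed; a pose out of reach is approached as far as the arm can. A call with a number of a shift or a turn outside -1 to 1 is refused whole. A call with a gripper value outside its range is refused whole. The fingers move at their own pace and stop on an object; "squeeze" is the grip in N (left out, the last holds). Time passes only in rows, so rows that repeat a pose let the fingers close. It gives the time, the measured TCP pose, the force and the opening at its end, in the units of the state.
- get_obs(): the state, without advancing time (a new reading comes with each control period).
- camera(name): name is "scene" or "top" or "wrist"; returns a dict with "color" (420x560x3 uint8, red, green, blue), "intrinsics" (3x3 intrinsics, pixels), "distortion" ([k1, k2, p1, p2, k3] as OpenCV has them; the pictures are not rectified), "rvec" (rotation vector, rad) and "tvec" (3), from world to camera coordinates, as OpenCV has them. Camera axes: x right, y down, z forward; pixel columns grow to the right and rows downward; lengths in m; the calibration is good to about 2 mm. A picture is of the moment at which its call begins. There is no depth.
- hand_in(): hands the job in, once; it reports no verdict.
The state is a dict: "time_s": time; "qpos": joint angles; "joint_vel": joint speeds; "tau": joint torques, N m; "ee_pos": TCP position; "eef_rot": TCP orientation; "force": force on the tool from outside, world axes, zero at the start; "moment": the same for the moment, N m; "grip_width": finger opening in m.
Only numpy, scipy, OpenCV 4.12 (cv2) and the standard library are available. Lean on these libraries where they do the work, as an engineer would, in place of code of your own. Each camera call takes 0.05 s, during which the arm holds its last target.

## Task

Check the wooden frame for square with the slide rule: put its fixed pin in the near left corner hole and draw the slide until the sprung pin drops into the far right corner hole, then measure the other diagonal in the same way from the near right hole to the far left one. Finally leave the rule lying pinned in both holes of the longer diagonal (if the two agree within 4 mm, either will do) and let go; feel for the holes gently, with no more than about 20 N, and leave the things standing around alone.

Things in the scene. Friction and masses are not known exactly. Their poses are not given: they have to be found in the camera images.
- frame: Open frame of brown wooden rails flat on the table, racked out of square. Origin: middle of the near rail's underside; x to the far rail, y left along the near rail, z up. Near and far rail: 36 mm wide (x), 356 long (y), 24 thick. The far rail is parallel to the near one, shifted along y by an unknown amount up to 22 mm either way. Side rails are 18 mm thick. It does not give under allowed forces.
- near_left (a point): Centre of the near left corner hole, at the rail's top face, 24 mm above the table: frame x 0, y +125 mm. All four holes are vertical, go right through, 11 mm in diameter, rims chamfered 1.5 mm. The far holes lie on the line frame x = 190 mm, at y = +125 mm and -125 mm, both plus the unknown shift of the far rail.
- near_right (a point): Centre of the near right corner hole, at the rail's top face: frame x 0, y -125 mm.
- grip (a point): Centre of the upright pale wooden grip block on the rule's slide: 36 mm long along the rule, 22 wide, 36 tall; 43 mm above the rule's flat underside. It is sprung on its post: 6 mm of give up and down, 1.2 N per mm. x points along the rule to the sprung pin, z up. At the start the underside is 22 mm above the table (on two battens); in use it lies on the frame. Weight 0.3 to 0.4 kg.
- shoe_tip (a point): Tip of the rule's fixed pin, pointing down under one end of the aluminium bar (244 mm long, 24 wide, 12 thick): 8 mm in diameter, 9 mm below the underside, its last 3.5 mm tapering to 3 mm. It lies 136 mm plus the value of joint slide behind the grip point.
- nose_tip (a point): Tip of the sprung pin, same shape, pointing down under the dark end block (28 by 24 mm) of the steel slide, always 134 mm ahead of the grip point. Out, it stands 9 mm below the underside; on a rail it is pushed up flush against a light spring (0.5 to 1.2 N) and it drops out again over a hole.
- slide (a joint): How far the slide is drawn out, in m, 0 to 0.08. The pins' axes are 270 mm plus this value apart. About 3 N of friction holds it where it is left; it moves when the grip block is pulled or pushed along the rule while the fixed pin is held in a hole. A square frame would read 0.044.
- nose (a joint): How far the sprung pin is pressed up, in m: 0 fully out, 0.009 flush with the underside.
- jar: Bystander: glass jar with lid, 64 mm in diameter, 90 mm tall; origin at the centre of its underside.
- torch: Bystander: grey torch standing on its head, up to 60 mm in diameter, 150 mm tall; origin at the centre of its underside.
- driver: Bystander: screwdriver lying on the table; origin at its underside.

How it is judged:
On the way, in this order (a step that is already met when the one before it is completed fails the run):
1. the rule is pinned from the near left hole to the far right hole (z of each of shoe_tip, nose_tip in the frame of frame below 0.0185 m and x of shoe_tip in the frame of frame between -0.01 and 0.01 m and x of nose_tip in the frame of frame between 0.18 and 0.2 m and y of shoe_tip in the frame of frame above 0.1 m and y of nose_tip in the frame of frame between -0.151 and -0.08 m), for 0.2 s.
2. the rule is pinned from the near right hole to the far left hole (z of each of shoe_tip, nose_tip in the frame of frame below 0.0185 m and x of shoe_tip in the frame of frame between -0.01 and 0.01 m and x of nose_tip in the frame of frame between 0.18 and 0.2 m and y of shoe_tip in the frame of frame below -0.1 m and y of nose_tip in the frame of frame between 0.08 and 0.151 m), for 0.2 s.
At the end, for the whole second after the job is handed in: The rule lies flat on the frame, released and at rest, both pins at least 5.5 mm down in the two holes of one diagonal, pin tips more than 309 mm apart: the longer diagonal (square: 314 mm; if both diagonals exceed 309 mm, either will do) (((z of each of shoe_tip, nose_tip in the frame of frame below 0.0185 m and x of shoe_tip in the frame of frame between -0.01 and 0.01 m and x of nose_tip in the frame of frame between 0.18 and 0.2 m and y of shoe_tip in the frame of frame above 0.1 m and y of nose_tip in the frame of frame between -0.151 and -0.08 m) or (z of each of shoe_tip, nose_tip in the frame of frame below 0.0185 m and x of shoe_tip in the frame of frame between -0.01 and 0.01 m and x of nose_tip in the frame of frame between 0.18 and 0.2 m and y of shoe_tip in the frame of frame below -0.1 m and y of nose_tip in the frame of frame between 0.08 and 0.151 m)) and horizontal distance between shoe_tip and nose_tip above 0.309 m and contact force between rule and the fingers below 0.1 N and linear speed of rule below 0.01 m/s and angle between grip's own z axis and vertical below 0.06 rad); the robot touches nothing.
It fails at once if the rule is forced against the frame with more than 25 N (contact force between rule and frame above 25 N).
It fails at once if the robot pushes on the frame itself with more than 10 N (contact force between frame and the arm above 10 N).
It fails at once if the jar is moved by more than 30 mm (distance of jar from where it was at the start of the episode above 0.03 m).
It fails at once if the torch is moved by more than 30 mm (distance of torch from where it was at the start of the episode above 0.03 m).
It fails at once if the driver is moved by more than 30 mm (distance of driver from where it was at the start of the episode above 0.03 m).
It also fails if it takes over 72 s, if anything falls off the work surface, if the arm or the gripper's body presses on something with over 40 N, if the wrist force passes 120 N, or if a joint passes its speed limit or range.

## Working session

There is one attempt and no reset: what is moved stays moved. The work goes in short steps, Python scripts to look and compute and a tool call to move; the robot and the scene stay as the last step left them, time stands still between calls to the robot, and variables do not carry over. Pictures are saved under pics/ and viewed, and the job is handed in when it is done.

Besides the shell and the picture viewer there is one more tool, called as name(argument=value, ...) on one line, values as JSON. servo_tool: Moves the arm, as the interface text tells. Scaled input: -1 to 1 covers 500 mm each way for a shift and pi/2 rad each way for a turn. Its arguments: {"type":"object","properties":{"moves":{"type":"array"},"squeeze":{"type":"number"}},"required":["moves"]}

```bash
ls; mkdir -p pics
python3 - <<'E'
from station import get_obs,camera,pinch_z
import cv2
print(pinch_z,get_obs())
for n in ["scene","top","wrist"]:
    c=camera(n); cv2.imwrite(f"pics/{n}0.png",c["color"][:,:,::-1]); print(n,c["intrinsics"].tolist(),c["distortion"],c["rvec"],c["tvec"])
E
```

```text
pics
0.0188 {'time_s': 0.0, 'qpos': array([ 1.11743102e+00,  3.00475276e-01,  1.52158188e+00,  1.08969041e-05,
        1.32072561e+00, -6.66219783e-02]), 'joint_vel': array([ 0.00042155,  0.00069964, -0.00093063,  0.0015699 ,  0.00060439,
       -0.00037077]), 'tau': array([-1.97250342e-04, -5.31815171e+01, -3.52735591e+01,  7.08271447e-02,
        2.44565407e-02, -3.11419490e-05]), 'ee_pos': array([0.20733846, 0.50913015, 0.20488371]), 'eef_rot': array([-3.14040589e+00, -8.97602055e-05,  2.75484657e+00]), 'force': array([0.03268018, 0.4372315 , 0.03386043]), 'moment': array([ 0.03915222,  0.05056351, -0.04572023]), 'grip_width': 0.09374898829372838}
scene [[512.702881789646, 0.0, 283.8014458266667], [0.0, 512.702881789646, 213.36187311798724], [0.0, 0.0, 1.0]] [-0.09626897  0.          0.          0.          0.        ] [ 1.33881751  2.19093995 -0.95993109] [ 0.15348281 -0.3176177   1.63880165]
top [[383.1590162382258, 0.0, 278.05752735260944], [0.0, 383.1590162382258, 212.4410912429784], [0.0, 0.0, 1.0]] [-0.09854921  0.          0.          0.          0.        ] [ 2.1597355  -2.16943349  0.09374914] [0.1108064  0.55782164 0.93599795]
wrist [[293.42646140111844, 0.0, 278.00535198564955], [0.0, 293.42646140111844, 204.63804576030867], [0.0, 0.0, 1.0]] [-0.01612787  0.          0.          0.          0.        ] [-2.41503428 -1.62327659 -0.21977686] [-0.55070178 -0.02725353  0.38979382]
```

View pics/top0.png

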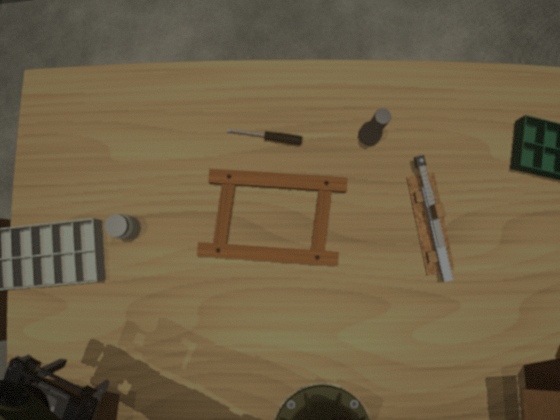

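View pics/scene0.png

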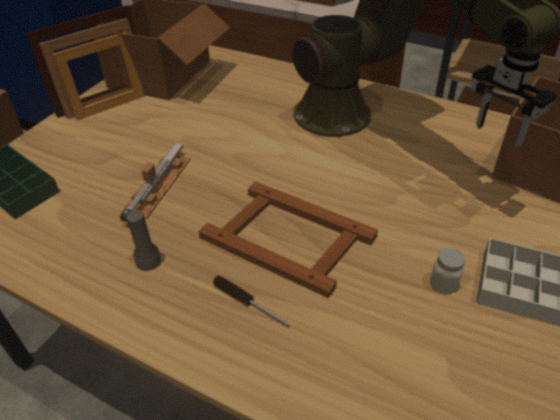

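View pics/wrist0.png

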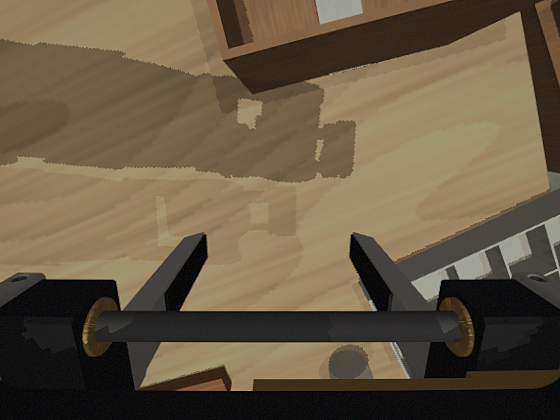

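```bash
cat > h.py <<'E'
import numpy as np, cv2
from station import get_obs,camera,pinch_z
def ray(c,uv):
    K,d=c["intrinsics"],c["distortion"]
    p=cv2.undistortPoints(np.array([[uv]],float),np.array(K),np.array(d))[0,0]
    R,_=cv2.Rodrigues(np.array(c["rvec"])); t=np.array(c["tvec"]).ravel()
    return -R.T@t, R.T@np.array([p[0],p[1],1.])
def atz(c,uv,z):
    o,r=ray(c,uv); return (o+r*(z-o[2])/r[2])[:3]
def proj(c,P):
    return cv2.projectPoints(np.array(P,float).reshape(-1,3),np.array(c["rvec"]),np.array(c["tvec"]),np.array(c["intrinsics"]),np.array(c["distortion"]))[0].reshape(-1,2)
def crop(c,x0,y0,x1,y1,s,name):
    cv2.imwrite("pics/"+name,cv2.resize(c["color"][y0:y1,x0:x1,::-1],None,fx=s,fy=s,interpolation=cv2.INTER_CUBIC))
E
python3 - <<'E'
from h import *
c=camera("top")
crop(c,190,160,350,270,5,"f0.png"); crop(c,390,140,470,290,4,"r0.png")
c=camera("scene")
crop(c,110,130,210,230,6,"r0s.png");crop(c,190,170,390,300,4,"f0s.png")
E
```

```text
(no output)
```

View pics/f0.png

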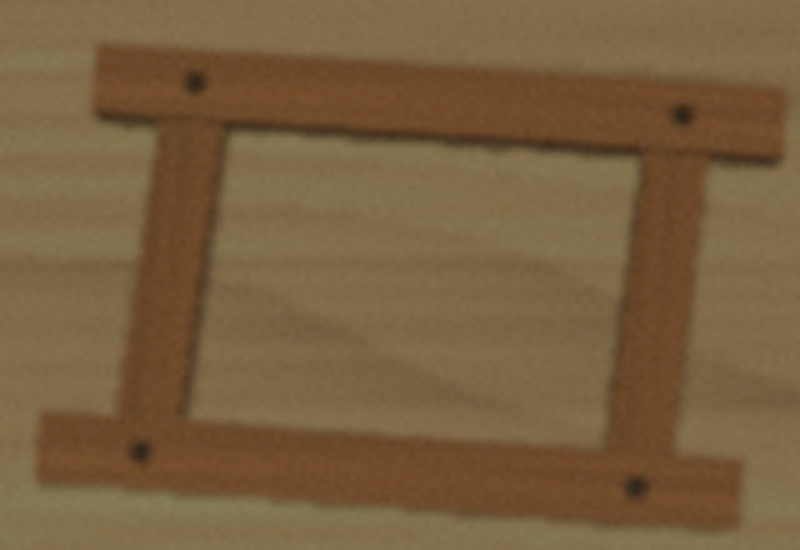

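View pics/r0.png

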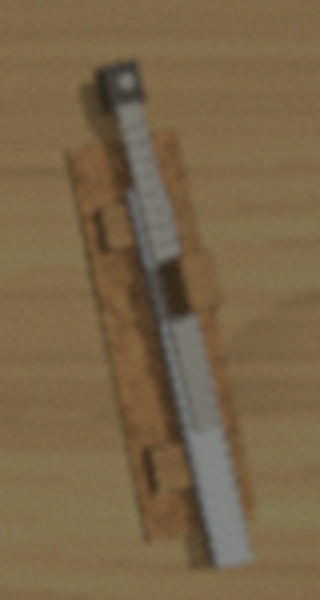

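View pics/r0s.png

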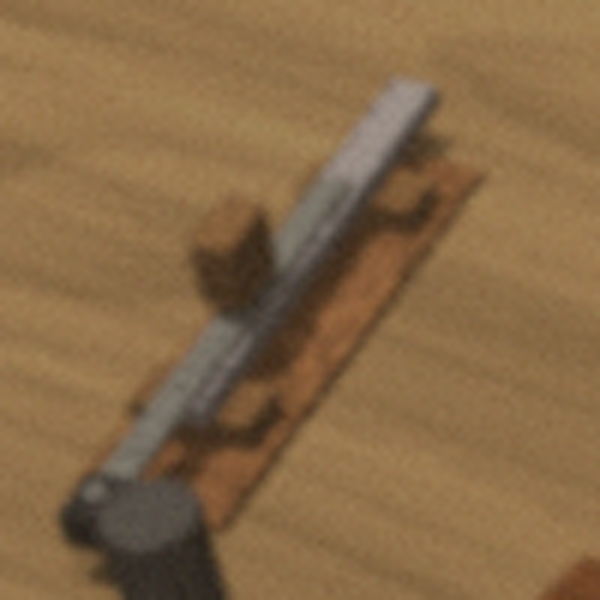

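View pics/f0s.png

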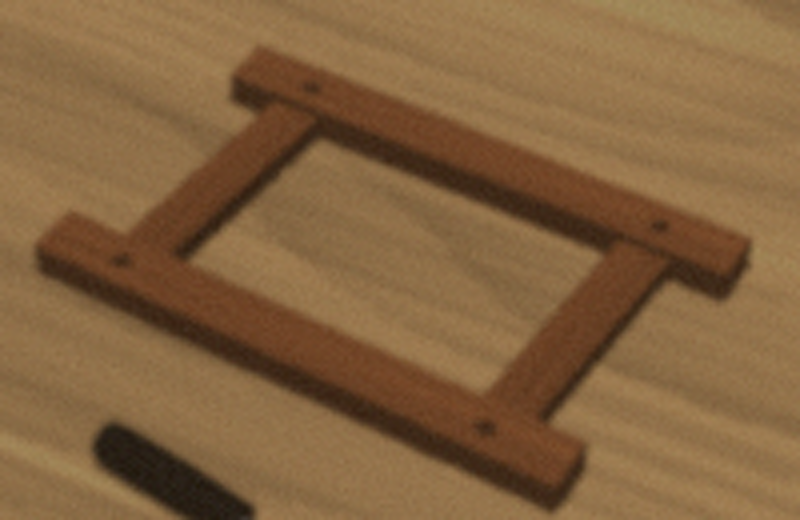

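Run:
```python
from h import *
from scipy.optimize import least_squares
T=camera("top");S=camera("scene")
def cv(p,x0,y0,s): return ((p[0]+.5)/s-.5+x0,(p[1]+.5)/s-.5+y0)
for c in(T,S): print("cam",ray(c,(280,210))[0])
t={"NL":(140,452),"NR":(636,487),"FL":(195,82),"FR":(682,115)}
s={"NL":(659,226),"NR":(311,88),"FL":(484,427),"FR":(122,260)}
ids=["NL","NR","FL","FR"]
ut=np.array([cv(t[k],190,160,5) for k in ids]);us=np.array([cv(s[k],190,170,4) for k in ids])
for k in range(4): print(ids[k],atz(T,ut[k],.024),atz(S,us[k],.024))
def pts(q):
    x,y,a,sh=q; ca,sa=np.cos(a),np.sin(a)
    L=[(0,.125),(0,-.125),(.19,.125+sh),(.19,-.125+sh)]
    return np.array([[x+ca*u-sa*v,y+sa*u+ca*v,.024] for u,v in L])
for nm,fs in(("T",[(T,ut)]),("S",[(S,us)]),("TS",[(T,ut),(S,us)])):
    r=least_squares(lambda q:np.concatenate([(proj(c,pts(q))-u).ravel() for c,u in fs]),[.4,.1,0,0])
    print(nm,r.x,np.abs(r.fun).max()); print(pts(r.x)[:,:2].round(4).tolist())
```

```text
cam [0.46285667 0.09641687 0.98792848]
cam [1.31480321 0.5303298  0.89451195]
NL [0.46450479 0.26094013 0.024     ] [0.46555748 0.26221624 0.024     ]
NR [0.44621344 0.01184868 0.024     ] [0.4478212  0.01293385 0.024     ]
FL [0.65326751 0.23478546 0.024     ] [0.65415057 0.2351127  0.024     ]
FR [ 0.63457545 -0.01417058  0.024     ] [ 0.63514425 -0.01239647  0.024     ]
T [ 0.45534974  0.1363974  -0.07409874 -0.01205799] 0.06965118326775155
[[0.4646, 0.2611], [0.4461, 0.0117], [0.6532, 0.235], [0.6347, -0.0144]]
S [ 0.45626666  0.13747693 -0.07576527 -0.01188371] 0.40143664572130433
[[0.4657, 0.2621], [0.4468, 0.0128], [0.6543, 0.2359], [0.6354, -0.0134]]
TS [ 0.45565904  0.1368516  -0.07498041 -0.01191407] 0.47155662814111565
[[0.465, 0.2615], [0.4463, 0.0122], [0.6536, 0.2354], [0.6349, -0.0139]]
```

Run:
```python
from h import *
T=camera("top");S=camera("scene")
crop(T,405,145,465,205,10,"a.png");crop(T,410,190,460,240,12,"b.png");crop(T,415,230,465,290,10,"c.png");crop(S,130,150,180,200,12,"d.png")
```

```text
(no output)
```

View pics/a.png

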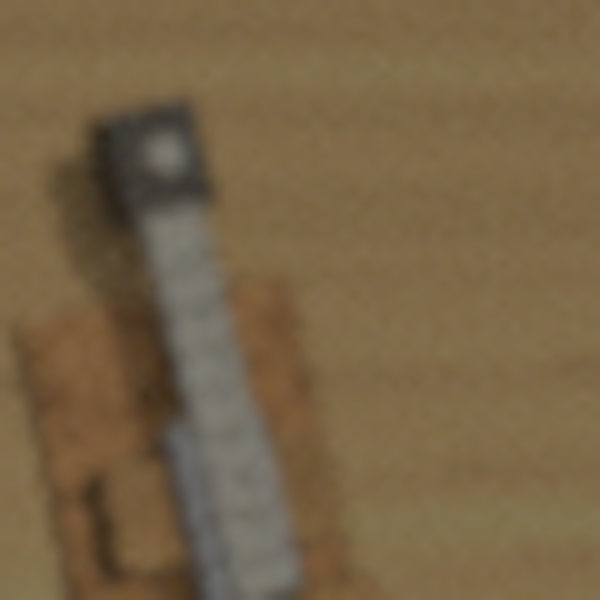

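View pics/b.png

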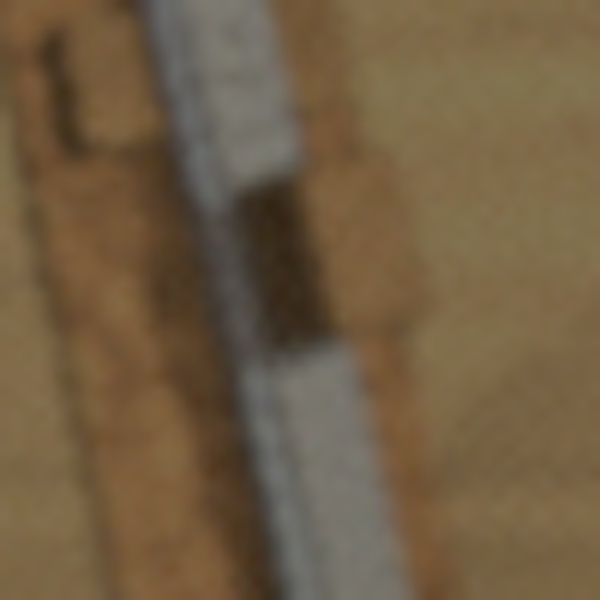

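View pics/c.png

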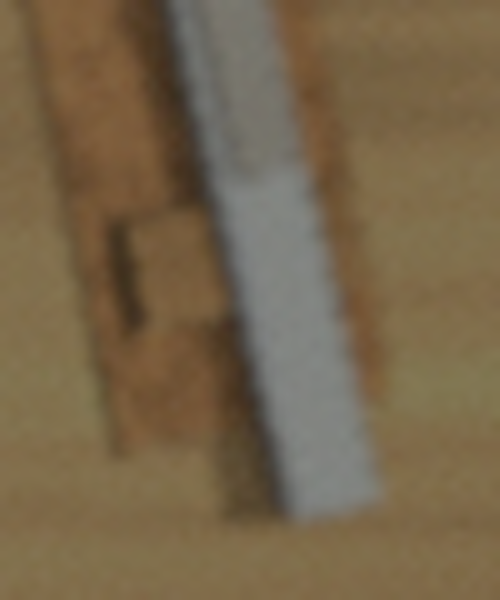

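View pics/d.png

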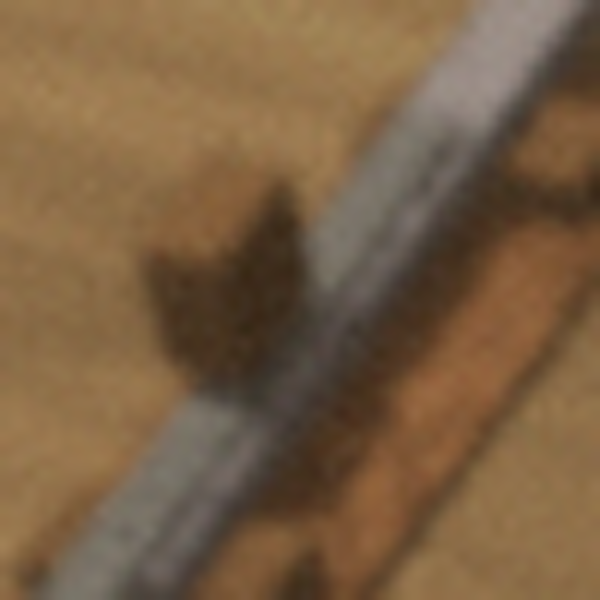

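Run:
```python
from h import *
T=camera("top");S=camera("scene")
def cv(p,x0,y0,s): return ((p[0]+.5)/s-.5+x0,(p[1]+.5)/s-.5+y0)
B=lambda p,z:print(p,z,atz(T,cv(p,410,190,12),z).round(4))
for p,z in [((298,180),.083),((333,340),.083),((395,160),.083),((425,320),.083),((238,195),.047),((268,355),.047),((362,250),.083)]:B(p,z)
print("tail",[atz(T,cv(p,415,230,10),.034).round(4) for p in [(287,522),(382,495)]])
print("nose",[atz(T,cv((165,152),405,145,10),z).round(4) for z in (.034,.044)])
D=lambda p,z:print("S",p,z,atz(S,cv(p,130,150,12),z).round(4))
for p in [(148,250),(288,185),(228,262),(210,160)]:D(p,.083)
D((215,400),.047)
for n,p in (("torch foot",(371,132)),("driver",(285,139)),("drtip",(230,130))): print(n,atz(T,p,.02).round(3))
print("jar",atz(T,(121,227),.09), "torch top",atz(T,(382,118),.15))
```

```text
(298, 180) 0.083 [ 0.5701 -0.2687  0.083 ]
(333, 340) 0.083 [ 0.5378 -0.2745  0.083 ]
(395, 160) 0.083 [ 0.574 -0.289  0.083]
(425, 320) 0.083 [ 0.5417 -0.2937  0.083 ]
(238, 195) 0.047 [ 0.5712 -0.2702  0.047 ]
(268, 355) 0.047 [ 0.5378 -0.2752  0.047 ]
(362, 250) 0.083 [ 0.5559 -0.2813  0.083 ]
tail [array([ 0.3815, -0.3041,  0.034 ]), array([ 0.3878, -0.3289,  0.034 ])]
nose [array([ 0.6918, -0.2593,  0.034 ]), array([ 0.6894, -0.2555,  0.044 ])]
S (148, 250) 0.083 [ 0.577  -0.2831  0.083 ]
S (288, 185) 0.083 [ 0.5454 -0.2698  0.083 ]
S (228, 262) 0.083 [ 0.5726 -0.2647  0.083 ]
S (210, 160) 0.083 [ 0.5459 -0.2911  0.083 ]
S (215, 400) 0.047 [ 0.5794 -0.2718  0.047 ]
torch foot [ 0.769 -0.135  0.02 ]
driver [0.751 0.09  0.02 ]
drtip [0.776 0.233 0.02 ]
jar [0.51899284 0.48468961 0.09      ] torch top [ 0.76107444 -0.1306944   0.15      ]
```

```bash
cat >> h.py <<'E'
from scipy.spatial.transform import Rotation as Ro
def rel(x,y,z,yaw,o=None):
    o=o or get_obs()
    R0=Ro.from_euler("xyz",o["eef_rot"]); R1=Ro.from_euler("xyz",[np.pi,0,np.radians(yaw)])
    t=(R0.inv()*R1).as_rotvec()/(np.pi/2); s=R0.inv().apply(np.array([x,y,z])-o["ee_pos"])/.5
    print((x,y,z,yaw),"->",np.r_[t,s].round(4).tolist())
def st():
    o=get_obs(); print("t",round(o["time_s"],2),"p",o["ee_pos"].round(4),"rpy",np.degrees(o["eef_rot"]).round(2),"F",o["force"].round(2),"M",o["moment"].round(2),"w",round(o["grip_width"],4),"q",o["qpos"].round(2))
E
python3 -c "
from h import *
rel(.4,.1,.2,125);rel(.558,-.281,.15,100.8)"
```

```text
(0.4, 0.1, 0.2, 125) -> [0.0, -0.0, 0.3649, -0.6654, -0.613, 0.0109]
(0.558, -0.281, 0.15, 100.8) -> [0.0, -0.0, 0.6338, -1.2455, -1.1995, 0.1109]
```

servo_tool(moves=[[[0,0,0.365,-0.665,-0.613,0.011,0],[0,0,0.365,-0.665,-0.613,0.011,0],[0,0,0.365,-0.665,-0.613,0.011,0],[0,0,0.365,-0.665,-0.613,0.011,0],[0,0,0.365,-0.665,-0.613,0.011,0],[0,0,0.365,-0.665,-0.613,0.011,0],[0,0,0.365,-0.665,-0.613,0.011,0],[0,0,0.365,-0.665,-0.613,0.011,0],[0,0,0.365,-0.665,-0.613,0.011,0],[0,0,0.365,-0.665,-0.613,0.011,0],[0,0,0.365,-0.665,-0.613,0.011,0],[0,0,0.365,-0.665,-0.613,0.011,0]]])

```text
time_s: 1.55
ee_pos: [0.4015, 0.0957, 0.2]
eef_rot: [3.142, 0.001, 2.177]
force: [-0.1, 0.6, 0.5]
grip_width: 0.094
```

```bash
python3 -c "
from h import *
st();rel(.558,-.281,.16,100.8)"
```

```text
t 1.55 p [0.4015 0.0957 0.2   ] rpy [1.8000e+02 6.0000e-02 1.2471e+02] F [-0.12  0.59  0.55] M [-0.03  0.02  0.04] w 0.094 q [ 0.15 -0.01  1.89 -0.    1.26 -0.46]
(0.558, -0.281, 0.16, 100.8) -> [0.0002, 0.0007, 0.2657, -0.7975, -0.1717, 0.0809]
```

servo_tool(moves=[[[0,0,0.266,-0.798,-0.172,0.08,0],[0,0,0.266,-0.798,-0.172,0.08,0],[0,0,0.266,-0.798,-0.172,0.08,0],[0,0,0.266,-0.798,-0.172,0.08,0],[0,0,0.266,-0.798,-0.172,0.08,0],[0,0,0.266,-0.798,-0.172,0.08,0],[0,0,0.266,-0.798,-0.172,0.08,0],[0,0,0.266,-0.798,-0.172,0.08,0],[0,0,0.266,-0.798,-0.172,0.08,0],[0,0,0.266,-0.798,-0.172,0.08,0],[0,0,0.266,-0.798,-0.172,0.08,0],[0,0,0.266,-0.798,-0.172,0.08,0]]])

```text
time_s: 2.55
ee_pos: [0.5579, -0.2821, 0.159]
eef_rot: [-3.141, -0.001, 1.757]
force: [-1.1, 0.8, 0.7]
grip_width: 0.094
```

```bash
python3 -c "
from h import *
st();c=camera('wrist');crop(c,0,0,560,420,1.4,'w1.png')
for z in (.083,.047): print(proj(c,[(.558,-.281,z)]))"
```

```text
t 2.55 p [ 0.5579 -0.2821  0.159 ] rpy [-1.7995e+02 -3.0000e-02  1.0066e+02] F [-1.08  0.85  0.67] M [-0.04  0.07  0.04] w 0.094 q [-0.53  0.51  1.34 -0.    1.29 -0.71]
[[277.60390402 212.17973777]]
[[277.65247138 201.9824728 ]]
```

View pics/w1.png

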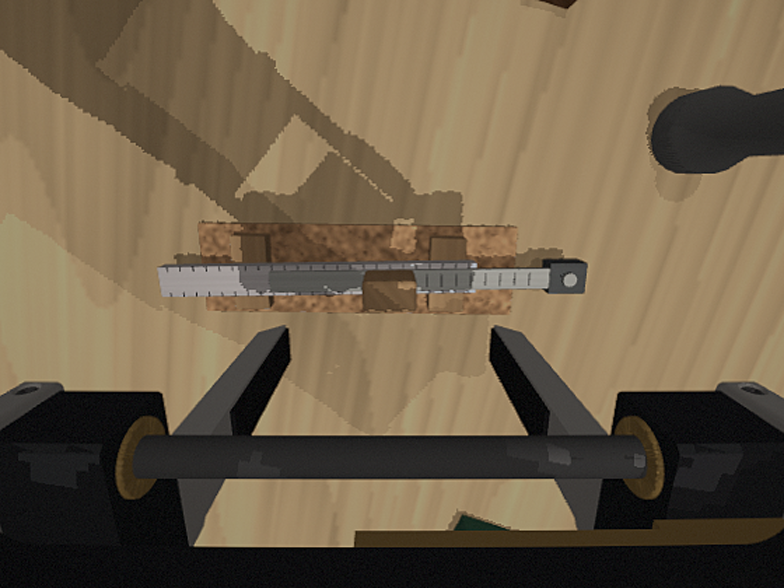

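Run:
```python
from h import *
c=camera('wrist');crop(c,240,170,320,230,8,'w1c.png')
np.save('w1.npy',c,allow_pickle=True)
```

```text
(no output)
```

View pics/w1c.png

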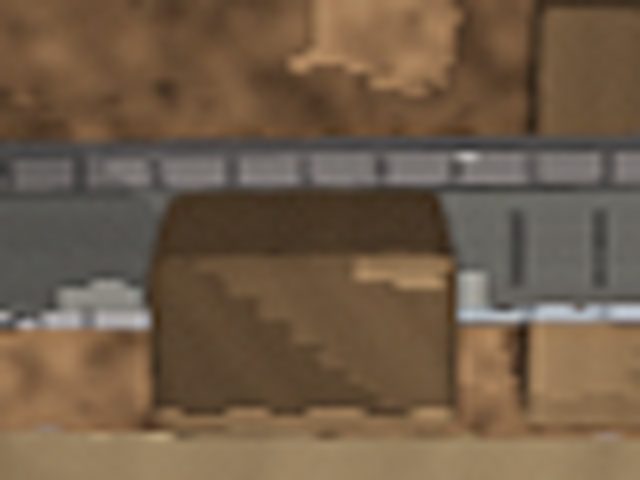

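servo_tool(moves=[[[0,0,0,0,0.001,0.07,0],[0,0,0,0,0.001,0.15,0],[0,0,0,0,0.001,0.2,0],[0,0,0,0,0.001,0.218,0.3],[0,0,0,0,0.001,0.218,0.5],[0,0,0,0,0.001,0.218,0.6],[0,0,0,0,0.001,0.218,0.7],[0,0,0,0,0.001,0.218,0.8],[0,0,0,0,0.001,0.218,1],[0,0,0,0,0.001,0.218,1],[0,0,0,0,0.001,0.218,1],[0,0,0,0,0.001,0.218,1]]], squeeze=35)

```text
time_s: 3.65
ee_pos: [0.5585, -0.2803, 0.0516]
eef_rot: [3.141, 0.001, 1.759]
force: [-1.2, -0.0, -0.3]
grip_width: 0.0371
```

```bash
python3 -c "
from h import *
st();c=camera('wrist');crop(c,0,0,560,420,1.4,'w2.png')"
```

```text
t 3.65 p [ 0.5585 -0.2803  0.0516] rpy [1.7998e+02 3.0000e-02 1.0079e+02] F [-1.18 -0.01 -0.28] M [-0.05  0.22  0.02] w 0.0371 q [-0.52  0.62  1.43 -0.    1.09 -0.71]
```

View pics/w2.png

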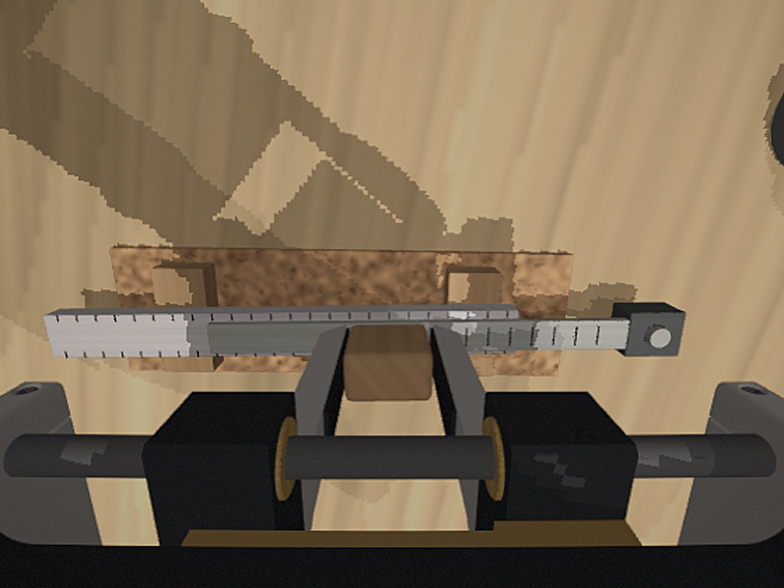

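servo_tool(moves=[[[0,0,0,0,0,0,1],[0,0,0,0,0,0,1],[0,0,0,0,0,0,1],[0,0,0,0,0,-0.005,1],[0,0,0,0,0,-0.02,1],[0,0,0,0,0,-0.045,1],[0,0,0,0,0,-0.075,1],[0,0,0,0,0,-0.095,1],[0,0,0,0,0,-0.1,1],[0,0,0,0,0,-0.1,1],[0,0,0,0,0,-0.1,1]]], squeeze=35)

```text
time_s: 4.62
ee_pos: [0.5582, -0.2802, 0.1012]
eef_rot: [-3.141, 0.0, 1.759]
force: [0.1, 0.3, -3.8]
grip_width: 0.0359
```

```bash
python3 -c "
from h import *
st();c=camera('wrist');crop(c,0,0,560,420,1.4,'w3.png');c=camera('scene');crop(c,60,80,260,230,4,'s3.png')"
```

```text
t 4.62 p [ 0.5582 -0.2802  0.1012] rpy [-1.7999e+02  1.0000e-02  1.0079e+02] F [ 0.14  0.34 -3.82] M [-0.09  0.07 -0.04] w 0.0359 q [-0.52  0.56  1.4  -0.    1.18 -0.71]
```

View pics/w3.png

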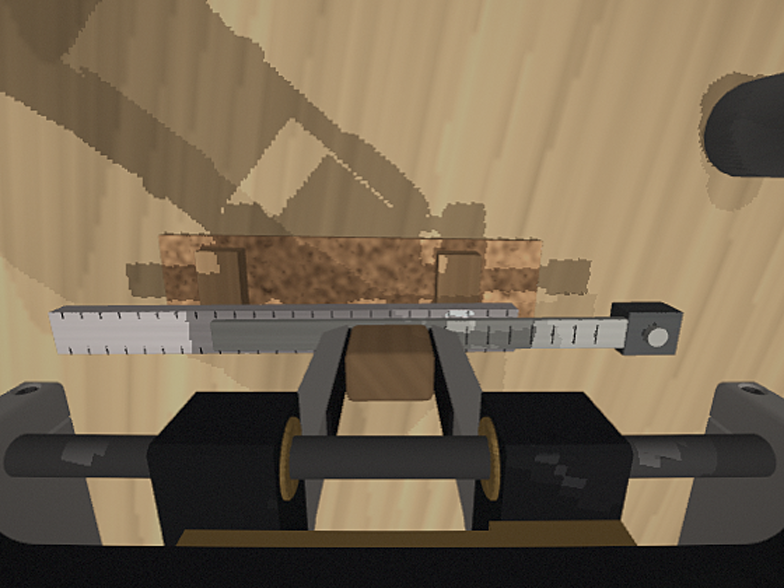

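View pics/s3.png

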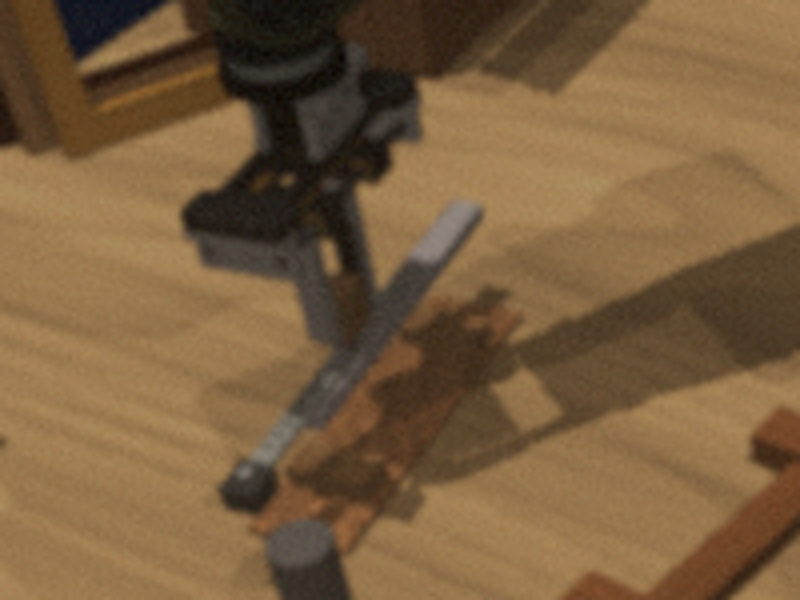

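Run:
```python
from h import *
c=camera('wrist');crop(c,25,205,145,265,6,'w3a.png');crop(c,360,205,500,265,5.7,'w3b.png')
o=get_obs()
for y in (-.1775,-.163,0,.134): # predicted points in tool frame
  for h in (.012,.016):
    P=o["ee_pos"]+Ro.from_euler("xyz",o["eef_rot"]).apply([0,y,0]); P[2]=.1012-.0326+h
    print(y,h,proj(c,[P]).round(1))
```

```text
-0.1775 0.012 [[ 33.9 235.8]]
-0.1775 0.016 [[ 29.5 237.9]]
-0.163 0.012 [[ 53.3 235.9]]
-0.163 0.016 [[ 49.3 237.9]]
0 0.012 [[277.1 236.1]]
0 0.016 [[277.1 238.2]]
0.134 0.012 [[461.7 235.8]]
0.134 0.016 [[465.1 237.9]]
```

View pics/w3a.png

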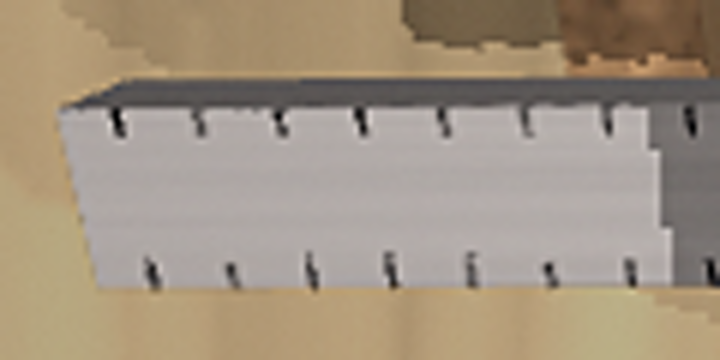

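View pics/w3b.png

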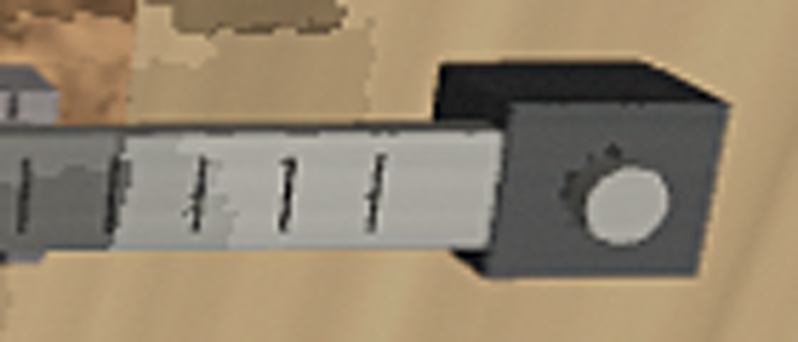

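```bash
python3 -c "
from h import *
rel(.52,-.12,.105,62)"
```

```text
(0.52, -0.12, 0.105, 62) -> [-0.0006, -0.0, 0.431, 0.3289, -0.0149, -0.0085]
```

servo_tool(moves=[[[0,0,0.015,0.01,0,0,1],[0,0,0.045,0.033,0,-0.001,1],[0,0,0.09,0.066,-0.003,-0.002,1],[0,0,0.14,0.105,-0.005,-0.003,1],[0,0,0.19,0.145,-0.007,-0.004,1],[0,0,0.24,0.185,-0.009,-0.005,1],[0,0,0.29,0.222,-0.011,-0.006,1],[0,0,0.34,0.26,-0.013,-0.007,1],[0,0,0.385,0.295,-0.014,-0.008,1],[0,0,0.415,0.318,-0.015,-0.009,1],[0,0,0.431,0.329,-0.015,-0.009,1]]])

```text
time_s: 5.68
ee_pos: [0.5195, -0.1185, 0.1049]
eef_rot: [-3.14, 0.0, 1.08]
force: [0.7, 0.1, -3.3]
grip_width: 0.036
```

```bash
python3 -c "
from h import *
st();rel(.5493,.1249,.09,31.67)"
```

```text
t 5.68 p [ 0.5195 -0.1185  0.1049] rpy [-1.7991e+02  2.0000e-02  6.1900e+01] F [ 0.73  0.07 -3.26] M [-0.04  0.12 -0.04] w 0.036 q [-0.29  0.37  1.68  0.    1.1   0.2 ]
(0.5493, 0.1249, 0.09, 31.67) -> [-0.001, 0.0004, 0.3359, 0.4576, -0.1766, 0.03]
```

servo_tool(moves=[[[0,0,0.011,0.015,-0.006,0.001,1],[0,0,0.035,0.046,-0.018,0.003,1],[0,0,0.067,0.092,-0.035,0.006,1],[0,0,0.108,0.146,-0.057,0.01,1],[0,0,0.148,0.201,-0.078,0.013,1],[0,0,0.188,0.256,-0.099,0.017,1],[0,0,0.228,0.311,-0.12,0.02,1],[0,0,0.269,0.366,-0.141,0.024,1],[0,0,0.302,0.412,-0.159,0.027,1],[0,0,0.326,0.444,-0.171,0.029,1],[0,0,0.336,0.458,-0.177,0.03,1],[0,0,0.336,0.458,-0.177,0.03,1]]])

```text
time_s: 6.68
ee_pos: [0.549, 0.1267, 0.0894]
eef_rot: [-3.14, 0.002, 0.554]
force: [-0.2, -0.2, -2.6]
grip_width: 0.0359
```

Run:
```python
from h import *
st();c=camera('wrist');crop(c,0,0,560,420,1.4,'w4.png');c=camera('top');crop(c,180,150,360,280,4.4,'t4.png');c=camera('scene');crop(c,180,100,400,300,3.6,'s4.png')
```

```text
t 6.68 p [0.549  0.1267 0.0894] rpy [-1.799e+02  1.000e-01  3.173e+01] F [-0.21 -0.18 -2.64] M [-0.04  0.12  0.03] w 0.0359 q [0.16 0.45 1.6  0.   1.09 1.18]
```

View pics/w4.png

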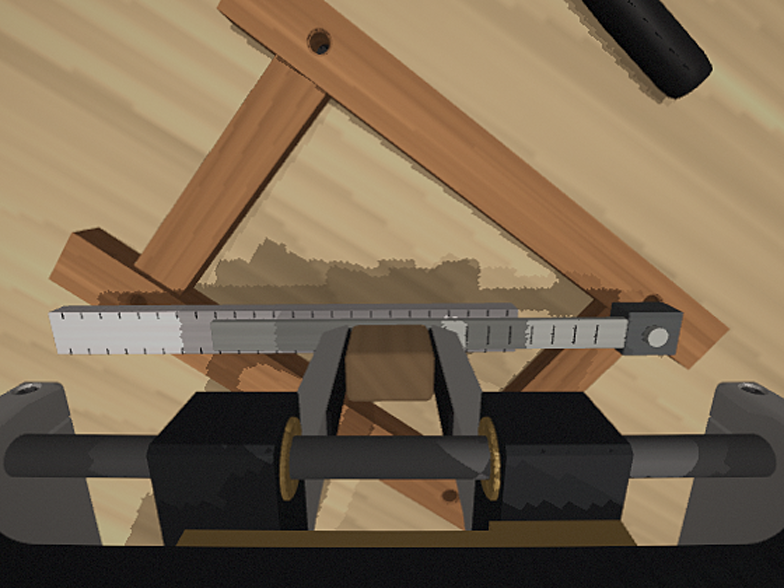

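View pics/s4.png

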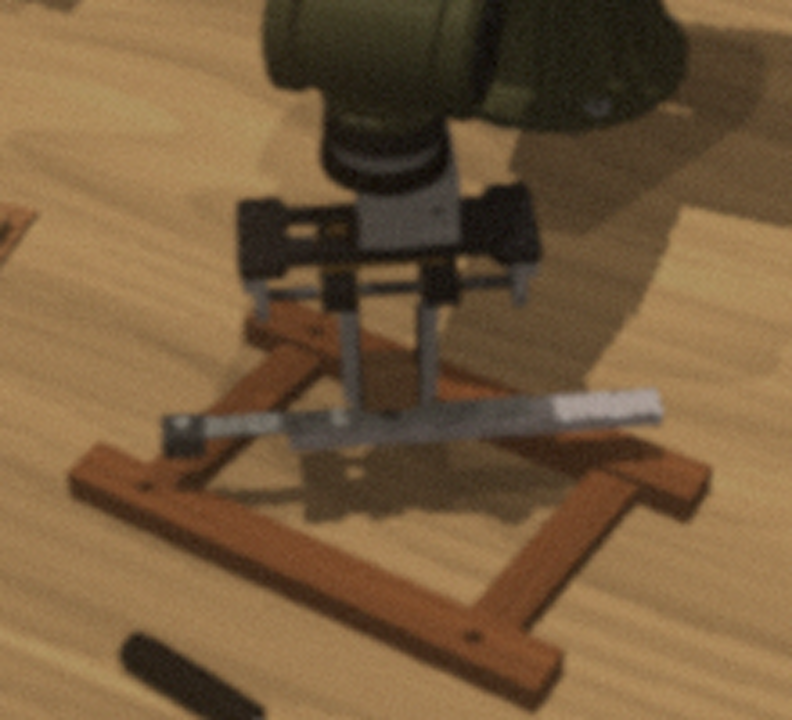

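View pics/t4.png

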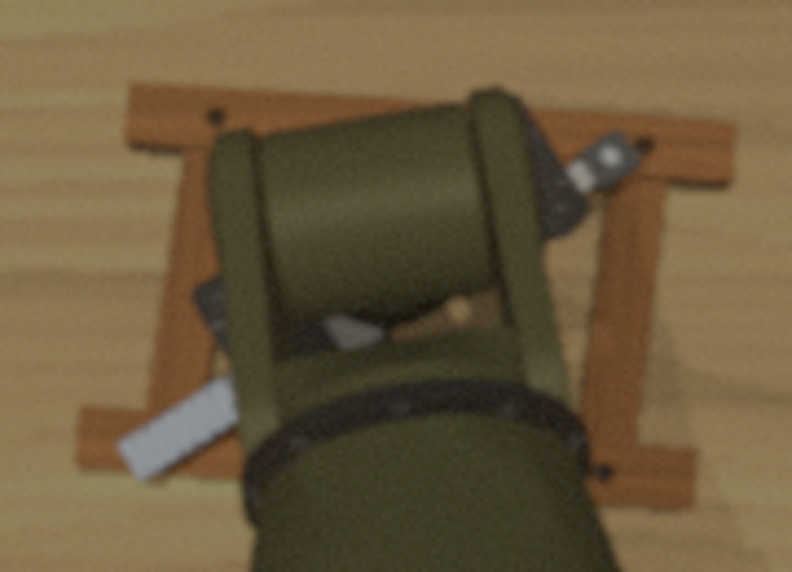

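Run:
```python
from h import *
c=camera('wrist')
im=c["color"]
def g(x,y,w=40,h=30,s=9): return cv2.resize(im[y:y+h,x:x+w,::-1],None,fx=s,fy=s,interpolation=cv2.INTER_CUBIC)
print(np.shape(im))
a=np.vstack([np.hstack([g(208,15),g(80,198)]),np.hstack([g(445,198),g(302,340)])])
cv2.imwrite("pics/w4c.png",a)
```

```text
(420, 560, 3)
```

View pics/w4c.png

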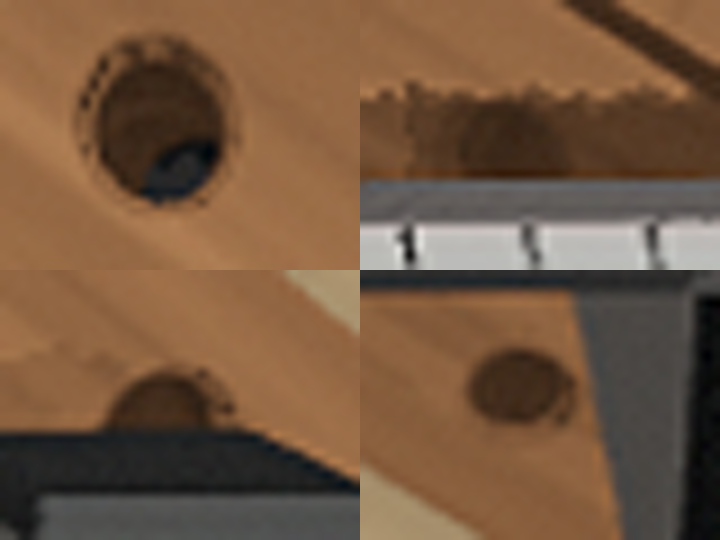

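Run:
```python
from h import *
from scipy.optimize import least_squares
c=camera('wrist'); o=get_obs(); st()
for n,u in(("FL",(225,28.1)),("NR",(319.4,352.6)),("FR",(463.1,216)),("NL",(97.3,215))):print(n,atz(c,u,.024).round(4))
def pts(q):
    x,y,a,sh=q; ca,sa=np.cos(a),np.sin(a)
    L=[(0,.125),(0,-.125),(.19,.125+sh),(.19,-.125+sh)]
    return np.array([[x+ca*u-sa*v,y+sa*u+ca*v,.024] for u,v in L])
m=np.array([[97.3,np.nan],[319.4,352.6],[225,28.1],[463.1,np.nan]]);k=~np.isnan(m)
f=lambda q:(proj(c,pts(q))-m)[k]
r=least_squares(f,[.456,.137,-.075,-.012]);print(r.x,r.fun.round(2));P=pts(r.x);print(P.round(4),np.linalg.norm(P[0]-P[3]),np.linalg.norm(P[1]-P[2]))
```

```text
t 6.93 p [0.5492 0.1244 0.09  ] rpy [-1.7993e+02  7.0000e-02  3.1630e+01] F [-0.07 -0.89 -2.98] M [-0.01  0.17  0.01] w 0.0361 q [0.16 0.45 1.6  0.   1.09 1.18]
FL [0.6535 0.2356 0.024 ]
NR [0.4486 0.0142 0.024 ]
FR [ 0.6345 -0.0128  0.024 ]
NL [0.4671 0.2606 0.024 ]
[ 0.45601123  0.13671486 -0.0741878  -0.01134697] [-1.61  0.77  2.2  -0.15 -0.83  1.1 ]
[[ 0.4653  0.2614  0.024 ]
 [ 0.4467  0.0121  0.024 ]
 [ 0.6539  0.236   0.024 ]
 [ 0.6354 -0.0133  0.024 ]] 0.3231133537315479 0.30504961588493523
```

servo_tool(moves=[[[0.001,-0.001,0,0,0,0.008,1],[0.001,-0.001,0,0,0,0.02,1],[0.001,-0.001,0,0,0,0.032,1],[0.001,-0.001,0,0,0,0.044,1],[0.001,-0.001,0,0,0,0.052,1],[0.001,-0.001,0,0,0,0.057,1],[0.001,-0.001,0,0,0,0.06,1],[0.001,-0.001,0,0,0,0.06,1],[0.001,-0.001,0,0,0,0.06,1]]])

```text
time_s: 7.68
ee_pos: [0.5493, 0.1244, 0.0603]
eef_rot: [-3.139, 0.003, 0.552]
force: [-1.5, -1.4, -0.0]
grip_width: 0.0359
```

Run:
```python
from h import *
st();c=camera('wrist');crop(c,20,180,500,280,1.66,'w5.png');c=camera('scene');crop(c,300,190,400,250,6,'s5.png')
```

```text
t 7.68 p [0.5493 0.1244 0.0603] rpy [-1.7984e+02  1.4000e-01  3.1640e+01] F [-1.53 -1.42 -0.  ] M [0.07 0.59 0.08] w 0.0359 q [0.16 0.49 1.62 0.   1.04 1.17]
```

View pics/w5.png

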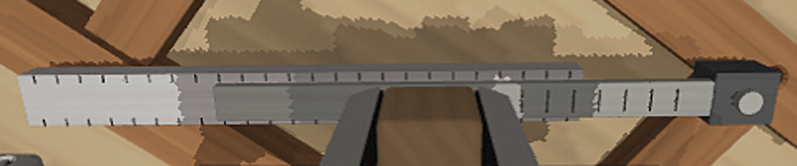

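View pics/s5.png

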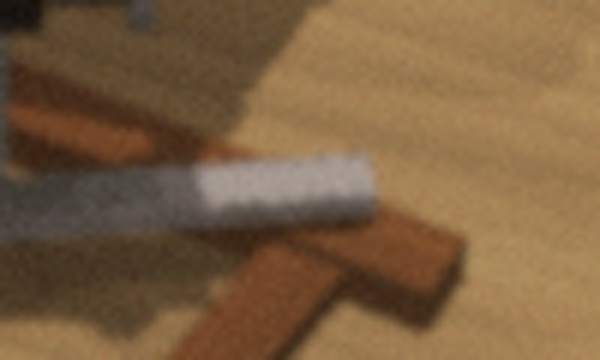

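Run:
```python
from h import *
c=camera('scene');crop(c,330,205,380,235,16,'s5b.png');t=camera('top');crop(t,195,235,255,275,12,'t5b.png');st()
o=get_obs();R=Ro.from_euler("xyz",o["eef_rot"])
def p(x,y,z):
    P=o["ee_pos"]+R.apply([x,y,0]);P[2]=z;return P
for z in(.036,.043):
  for q in((.012,-.1745),(-.012,-.1745)):
    a=proj(c,[p(*q,z)])[0];b=proj(t,[p(*q,z)])[0]
    print(z,q,((a-[330,205]+.5)*16).round(),((b-[195,235]+.5)*12).round())
```

```text
t 7.88 p [0.5493 0.1244 0.0602] rpy [-1.7984e+02  1.4000e-01  3.1640e+01] F [-1.01 -0.81  1.26] M [0.05 0.55 0.09] w 0.0359 q [0.16 0.49 1.62 0.   1.04 1.17]
0.036 (0.012, -0.1745) [505. 335.] [180. 169.]
0.036 (-0.012, -0.1745) [476. 224.] [239. 268.]
0.043 (0.012, -0.1745) [509. 301.] [173. 169.]
0.043 (-0.012, -0.1745) [480. 190.] [233. 269.]
```

View pics/s5b.png

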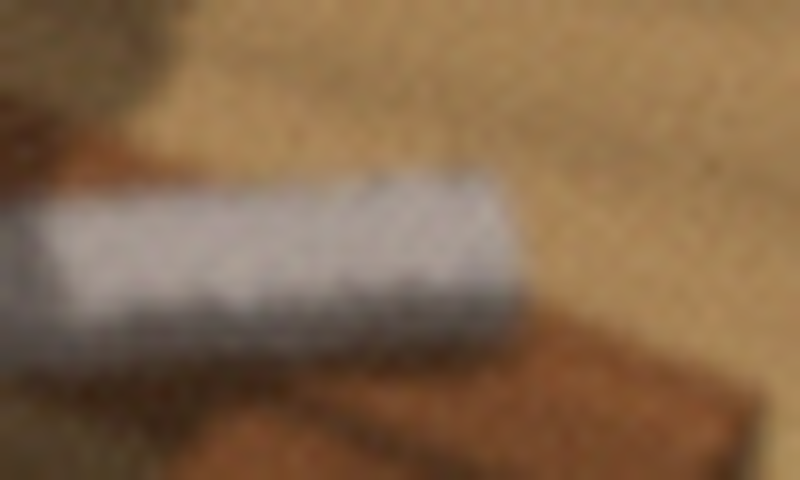

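View pics/t5b.png

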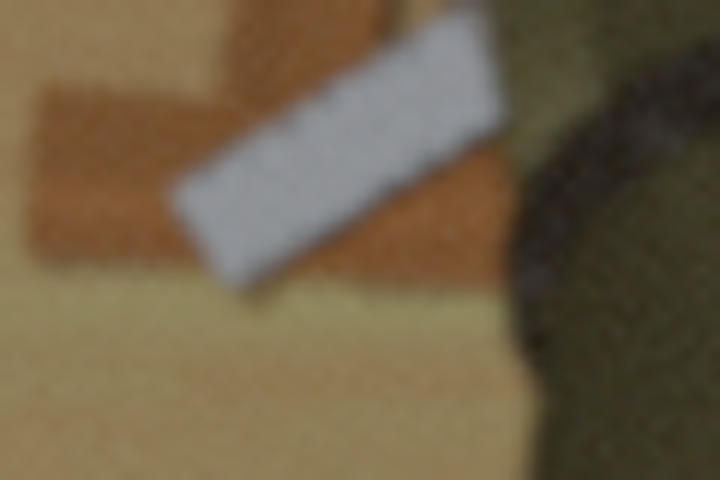

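Run:
```python
from h import *
from scipy.optimize import least_squares
S=camera('scene');T=camera('top');W=camera('wrist');crop(W,20,200,110,270,8,'w5b.png');st()
f=lambda p,x0,y0,s:np.array([(p[0]+.5)/s-.5+x0,(p[1]+.5)/s-.5+y0])
o=get_obs();R=Ro.from_euler("xyz",o["eef_rot"])
for n,t,s in(("A",(172,195),(520,275)),("B",(238,290),(500,175))):
    ut=f(t,195,235,12);us=f(s,330,205,16)
    r=least_squares(lambda P:np.r_[proj(T,[P])[0]-ut,proj(S,[P])[0]-us],[.45,.27,.04])
    print(n,r.x.round(4),r.fun.round(2),"tool",R.inv().apply(r.x-o["ee_pos"]).round(4),"W pred crop",((proj(W,[r.x])[0]-[20,200]+.5)*8).round())
```

```text
t 8.03 p [0.5493 0.1244 0.0601] rpy [-1.7984e+02  1.4000e-01  3.1640e+01] F [-1.85 -0.93  0.98] M [0.06 0.52 0.08] w 0.036 q [0.16 0.49 1.62 0.   1.04 1.17]
A [0.4626 0.2791 0.0436] [ 0.06 -0.03  0.07 -0.01] tool [ 0.0074 -0.1771  0.017 ] W pred crop [ 87. 227.]
B [0.4425 0.2669 0.0416] [-0.45  0.21 -0.48  0.06] tool [-0.0161 -0.1772  0.019 ] W pred crop [160. 459.]
```

View pics/w5b.png

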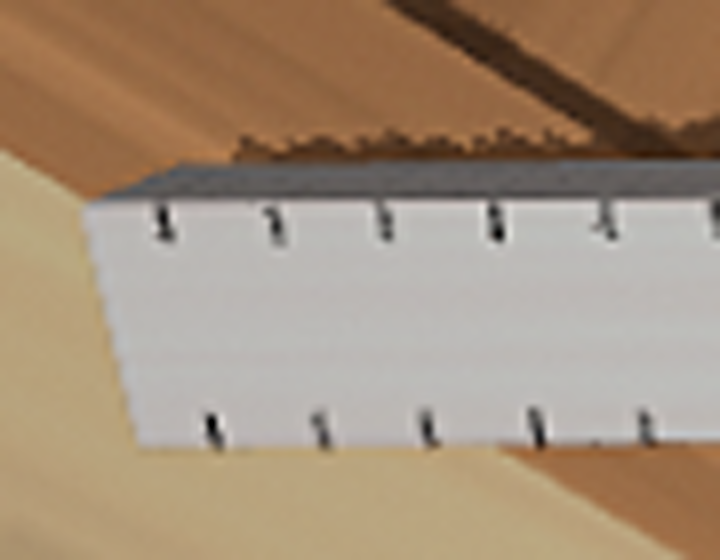

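servo_tool(moves=[[[0,0,0,0,0,-0.008,1],[0,0,0.004,0.001,0.001,-0.014,1],[0,0,0.01,0.001,0.003,-0.014,1],[0,0,0.0145,0.0016,0.0046,-0.014,1],[0,0,0.0145,0.0016,0.0046,-0.014,1],[0,0,0.0145,0.0016,0.0046,-0.01,1],[0,0,0.0145,0.0016,0.0046,-0.005,1],[0,0,0.0145,0.0016,0.0046,0,1],[0,0,0.0145,0.0016,0.0046,0,1],[0,0,0.0145,0.0016,0.0046,0,1]]])

```text
time_s: 8.87
ee_pos: [0.5511, 0.1228, 0.06]
eef_rot: [-3.139, 0.003, 0.529]
force: [-1.0, -1.5, -1.4]
grip_width: 0.0359
```

```bash
cat >> h.py <<'E'
def trip(n):
    W=camera('wrist');T=camera('top');S=camera('scene')
    return W,T,S
E
python3 - <<'E'
from h import *
st();S=camera('scene');T=camera('top');W=camera('wrist');st()
crop(W,20,170,500,280,1.66,'w6.png');crop(S,330,205,380,235,16,'s6b.png');crop(T,195,235,255,275,12,'t6b.png')
E
```

```text
t 8.87 p [0.5511 0.1228 0.06  ] rpy [-1.7985e+02  1.7000e-01  3.0340e+01] F [-1.01 -1.54 -1.45] M [-0.28  0.28  0.17] w 0.0359 q [0.15 0.49 1.61 0.   1.04 1.19]
t 9.02 p [0.5511 0.1228 0.0602] rpy [-1.7985e+02  1.6000e-01  3.0330e+01] F [-0.02 -2.28 -0.65] M [-0.4   0.27  0.07] w 0.0359 q [0.15 0.49 1.61 0.   1.04 1.19]
```

View pics/w6.png

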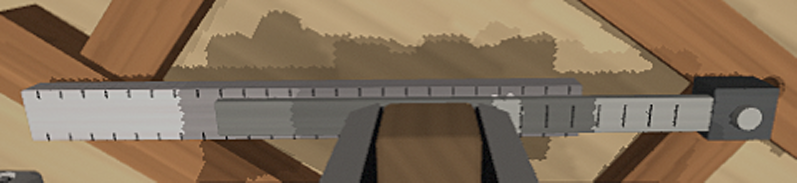

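View pics/s6b.png

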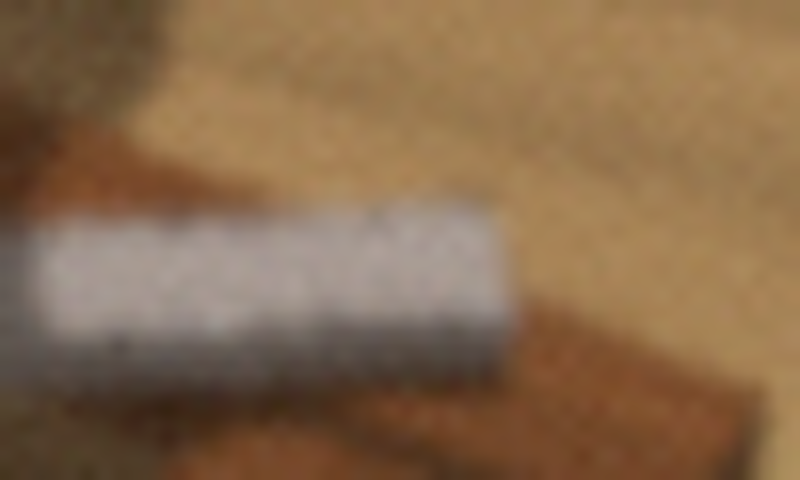

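View pics/t6b.png

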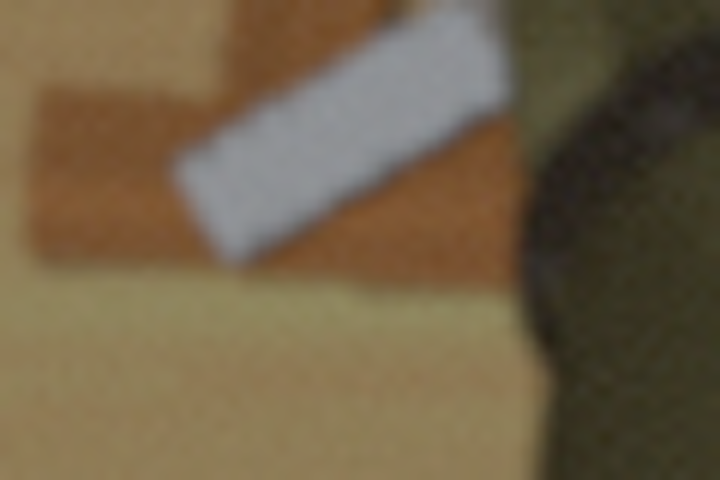

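```bash
cat >> h.py <<'E'
from scipy.optimize import least_squares
def tri(l,p0):
    # l list of (cam, crop pt, x0,y0,s)
    us=[np.array([(p[0]+.5)/s-.5+x0,(p[1]+.5)/s-.5+y0]) for c,p,x0,y0,s in l]
    r=least_squares(lambda P:np.concatenate([proj(l[i][0],[P])[0]-us[i] for i in range(len(l))]),p0)
    o=get_obs();R=Ro.from_euler("xyz",o["eef_rot"])
    print(r.x.round(4),"res",r.fun.round(2),"tool",R.inv().apply(r.x-o["ee_pos"]).round(4)); return r.x
E
python3 - <<'E'
from h import *
S=camera('scene');T=camera('top')
a=tri([(T,(175,167),195,235,12),(S,(512,318),330,205,16)],[.45,.27,.04])
b=tri([(T,(233,265),195,235,12),(S,(498,203),330,205,16)],[.45,.27,.04])
m=(a+b)/2; d=np.array([.5093,-.8606]); print(m, m[:2]+.014*d); st()
E
```

```text
[0.4681 0.2798 0.0397] res [-0.14  0.07 -0.15  0.02] tool [ 0.0077 -0.1774  0.0209]
[0.4475 0.2684 0.0407] res [-0.54  0.25 -0.58  0.07] tool [-0.0159 -0.1779  0.02  ]
[0.45783075 0.27408291 0.04020394] [0.46496095 0.26203451]
t 9.12 p [0.5511 0.1228 0.0602] rpy [-1.7985e+02  1.6000e-01  3.0330e+01] F [-0.83 -2.63 -1.17] M [-0.44  0.31  0.08] w 0.036 q [0.15 0.49 1.61 0.   1.04 1.19]
```

servo_tool(moves=[[[0,0,0,0,0,0.005,1],[0,0,0,0,0,0.01,1],[0,0,0,0,0,0.015,1],[0,0,0,0,0,0.015,1]]])

```text
time_s: 9.45
ee_pos: [0.5511, 0.1227, 0.0524]
eef_rot: [-3.139, 0.003, 0.529]
force: [-0.7, -2.6, 1.8]
grip_width: 0.0358
```

Run:
```python
from h import *
st();S=camera('scene');T=camera('top');W=camera('wrist');st()
crop(W,20,170,500,280,1.66,'w7.png');crop(S,220,190,380,280,5,'s7b.png');crop(T,300,165,360,205,12,'t7b.png')
```

```text
t 9.45 p [0.5511 0.1227 0.0524] rpy [-1.7986e+02  1.6000e-01  3.0340e+01] F [-0.72 -2.64  1.81] M [-0.86  0.13  0.18] w 0.0358 q [0.15 0.5  1.62 0.   1.02 1.19]
t 9.6 p [0.5511 0.1227 0.0527] rpy [-1.7988e+02  1.7000e-01  3.0350e+01] F [ 0.47 -3.15  1.22] M [-0.93  0.21  0.27] w 0.0361 q [0.15 0.5  1.62 0.   1.02 1.19]
```

View pics/w7.png

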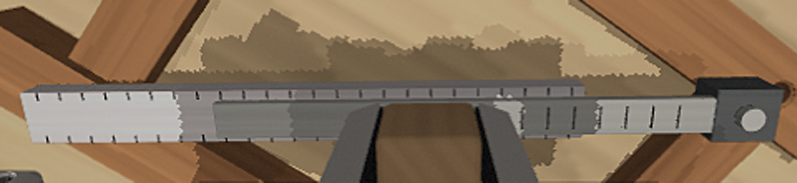

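View pics/s7b.png

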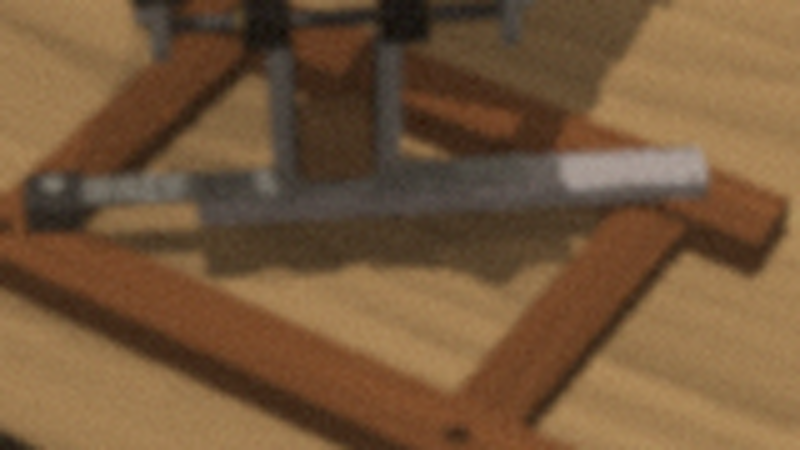

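View pics/t7b.png

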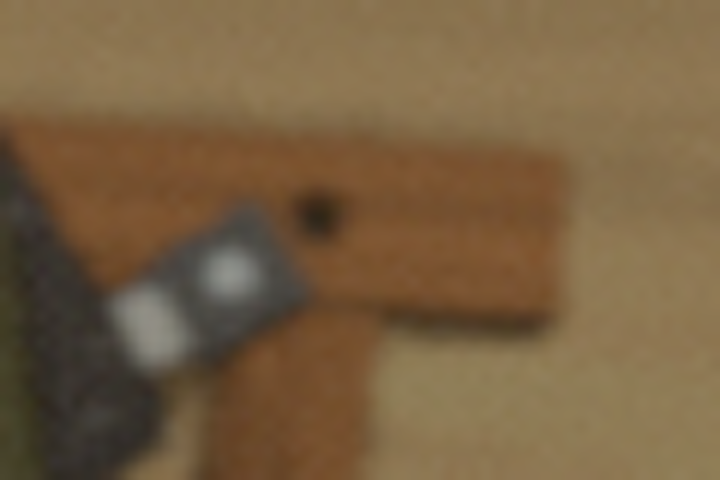

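servo_tool(moves=[[[0,0,0,0,0.003,0,1],[0,0,0,0,0.007,0,1],[0,0,0,0,0.011,0,1],[0,0,0,0,0.015,0,1],[0,0,0,0,0.019,0,1],[0,0,0,0.001,0.023,0,1],[0,0,0,0.001,0.027,0,1],[0,0,0,0.001,0.031,0,1],[0,0,0,0.001,0.035,0,1],[0,0,0,0.001,0.039,0,1],[0,0,0,0.001,0.042,0,1],[0,0,0,0.001,0.042,0,1]]])

```text
time_s: 10.6
ee_pos: [0.5621, 0.1049, 0.0525]
eef_rot: [-3.139, 0.003, 0.53]
force: [-3.3, 1.9, 2.1]
grip_width: 0.0358
```

Run:
```python
from h import *
st();S=camera('scene');T=camera('top');W=camera('wrist');st()
crop(W,20,170,500,280,1.66,'w8.png');crop(T,300,165,360,205,12,'t8b.png');crop(T,195,235,255,275,12,'t8c.png')
```

```text
t 10.6 p [0.5621 0.1049 0.0525] rpy [-179.84    0.18   30.35] F [-3.27  1.89  2.08] M [0.18 0.62 0.23] w 0.0358 q [0.12 0.52 1.6  0.   1.03 1.16]
t 10.75 p [0.562  0.1049 0.0526] rpy [-179.87    0.18   30.36] F [-3.46  3.01  0.41] M [0.22 0.68 0.2 ] w 0.0359 q [0.12 0.52 1.6  0.   1.03 1.16]
```

View pics/w8.png

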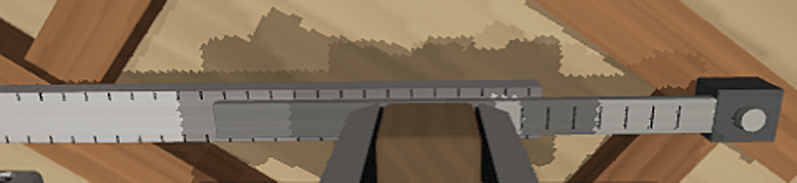

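View pics/t8c.png

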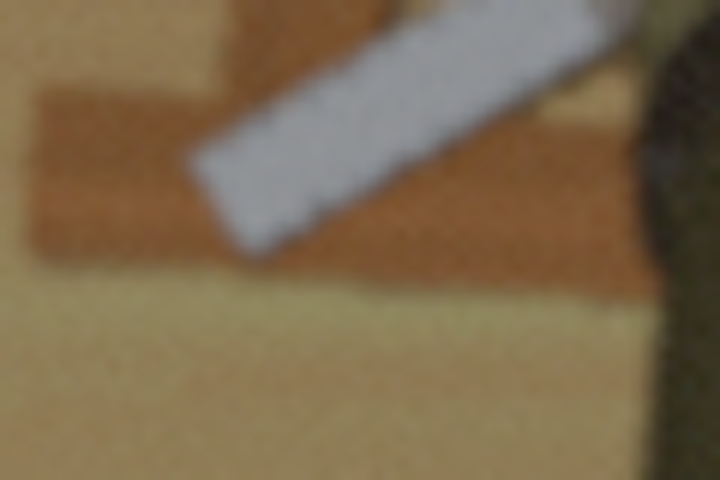

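View pics/t8b.png

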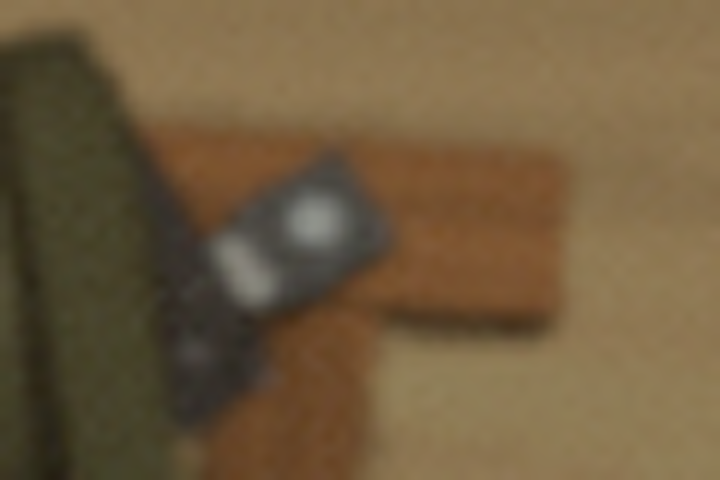

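servo_tool(moves=[[[0,0,0,0,0.002,0,1],[0,0,0,0,0.004,0,1],[0,0,0,0,0.006,0,1],[0,0,0,0,0.007,0,1],[0,0,0,0,0.008,0,1],[0,0,0,0,0.009,0,1],[0,0,0,0,0.01,0,1],[0,0,0,0,0.01,0,1]]])

```text
time_s: 11.42
ee_pos: [0.5647, 0.1005, 0.0526]
eef_rot: [-3.139, 0.003, 0.53]
force: [-2.1, 4.3, 0.6]
grip_width: 0.0357
```

Run:
```python
from h import *
st();T=camera('top');W=camera('wrist');st()
crop(W,420,180,500,240,8,'w9.png');crop(T,300,165,360,205,12,'t9b.png')
```

```text
t 11.42 p [0.5647 0.1005 0.0526] rpy [-1.7987e+02  1.6000e-01  3.0350e+01] F [-2.11  4.3   0.55] M [0.59 0.35 0.28] w 0.0357 q [0.11 0.52 1.59 0.   1.03 1.15]
t 11.52 p [0.5647 0.1006 0.0526] rpy [-1.7987e+02  1.6000e-01  3.0350e+01] F [-1.92  3.33  1.23] M [0.62 0.3  0.23] w 0.0361 q [0.11 0.52 1.59 0.   1.03 1.15]
```

View pics/w9.png

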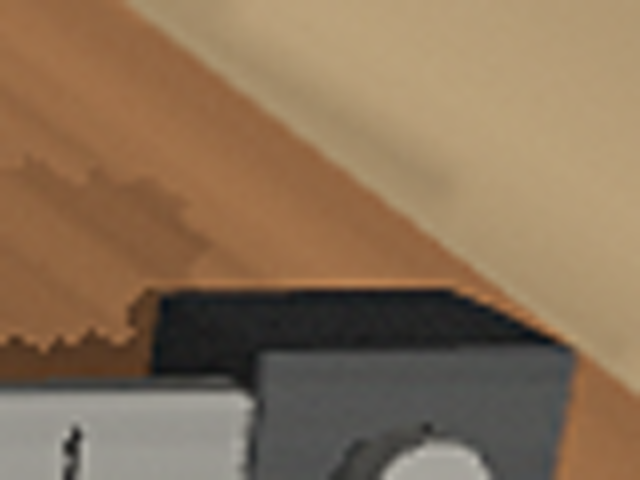

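View pics/t9b.png

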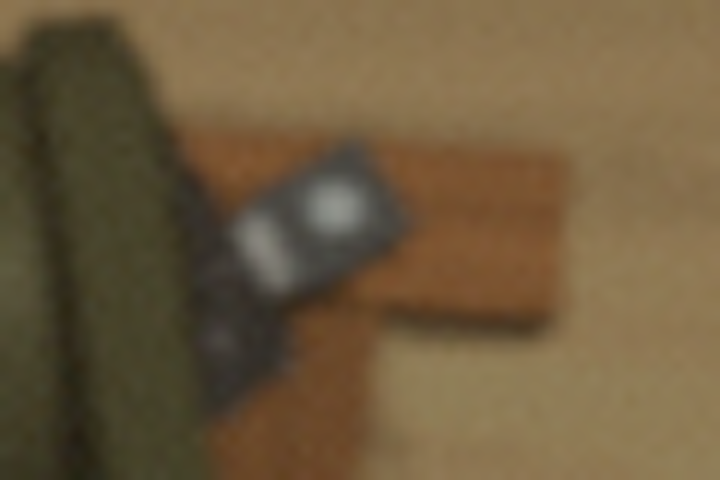

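Run:
```python
from h import *
W=camera('wrist');crop(W,430,210,500,260,9,'w9c.png');S=camera('scene');crop(S,215,210,265,250,14,'s9.png')
a=cv2.imread('pics/w8.png');cv2.imwrite('pics/w8n.png',cv2.resize(a[60:160,680:797],None,fx=5.4,fy=5.4))
```

```text
(no output)
```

View pics/w9c.png

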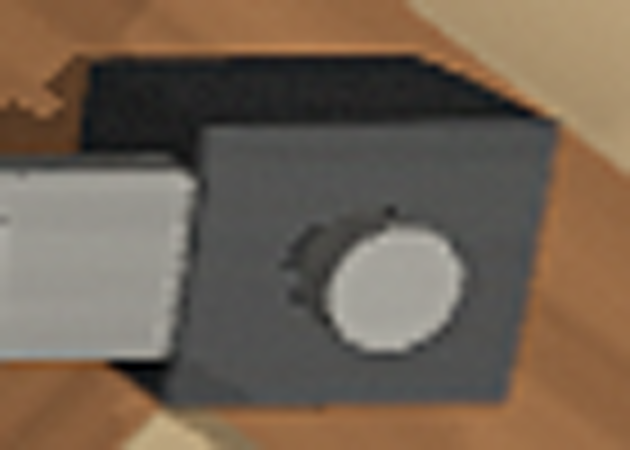

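View pics/w8n.png

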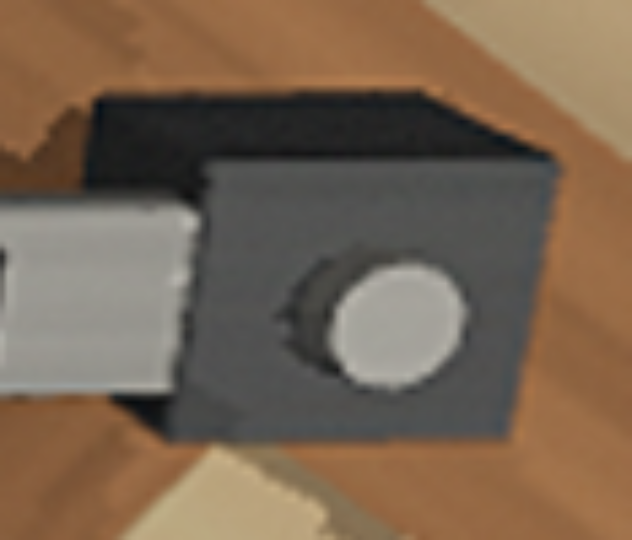

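View pics/s9.png

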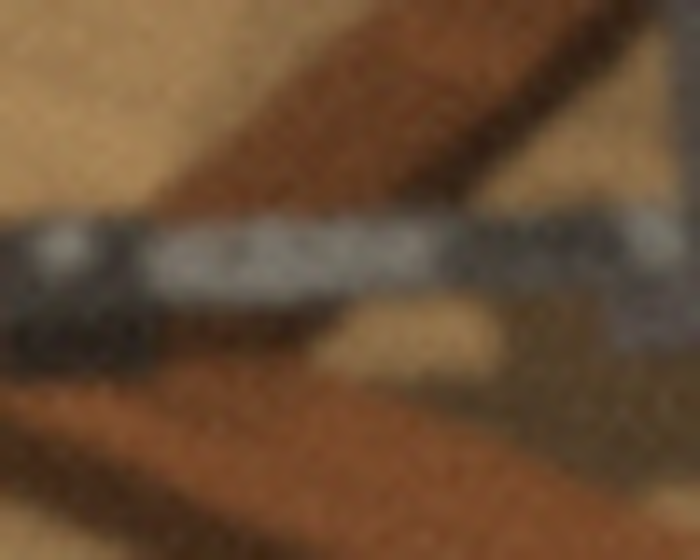

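Run:
```python
from h import *
T=camera('top');W=camera('wrist')
p=tri([(T,(336,207),300,165,12),(W,(396,290),430,210,9)],[.63,-.01,.05])
c=W
for z in (.05,.055,.06): print(atz(W,((396.5)/9-.5+430,290.5/9-.5+210),z),atz(T,(336.5/12-.5+300,207.5/12-.5+165),z))
st()
```

```text
[ 0.6327 -0.0158  0.0429] res [-0.06  0.23  0.05 -0.04] tool [-1.000e-04  1.347e-01  9.400e-03]
[ 0.6326197  -0.00981601  0.05      ] [ 0.63196162 -0.01505651  0.05      ]
[ 0.63261383 -0.00565486  0.055     ] [ 0.63106014 -0.01446226  0.055     ]
[ 0.63260796 -0.00149371  0.06      ] [ 0.63015866 -0.01386801  0.06      ]
t 11.72 p [0.5647 0.1005 0.0526] rpy [-1.7987e+02  1.6000e-01  3.0350e+01] F [-0.48  3.37  1.97] M [0.63 0.15 0.31] w 0.036 q [0.11 0.52 1.59 0.   1.03 1.15]
```

servo_tool(moves=[[[0,0,-0.002,0.001,0,0,1],[0,0,-0.004,0.002,0,0,1],[0,0,-0.005,0.003,0,0,1],[0,0,-0.006,0.0035,0,0,1],[0,0,-0.0065,0.004,0.0005,0,1],[0,0,-0.0065,0.004,0.0005,0,1]]])

```text
time_s: 12.22
ee_pos: [0.5662, 0.1012, 0.0524]
eef_rot: [-3.139, 0.004, 0.54]
force: [-5.9, 0.9, 1.8]
grip_width: 0.0354
```

Run:
```python
from h import *
st();T=camera('top');W=camera('wrist');st()
a=[cv2.resize(T["color"][165:205,300:360,::-1],None,fx=8,fy=8,interpolation=cv2.INTER_CUBIC),cv2.resize(W["color"][210:250,430:490,::-1],None,fx=8,fy=8,interpolation=cv2.INTER_CUBIC)]
cv2.imwrite('pics/n10.png',np.vstack(a))
```

```text
t 12.22 p [0.5662 0.1012 0.0524] rpy [-179.86    0.21   30.95] F [-5.93  0.91  1.82] M [-0.15  1.06  0.16] w 0.0354 q [0.11 0.52 1.59 0.   1.03 1.14]
t 12.32 p [0.5663 0.1012 0.0524] rpy [-179.86    0.21   30.95] F [-5.14  0.41  0.35] M [-0.14  1.08  0.18] w 0.0358 q [0.11 0.52 1.59 0.   1.03 1.14]
```

View pics/n10.png

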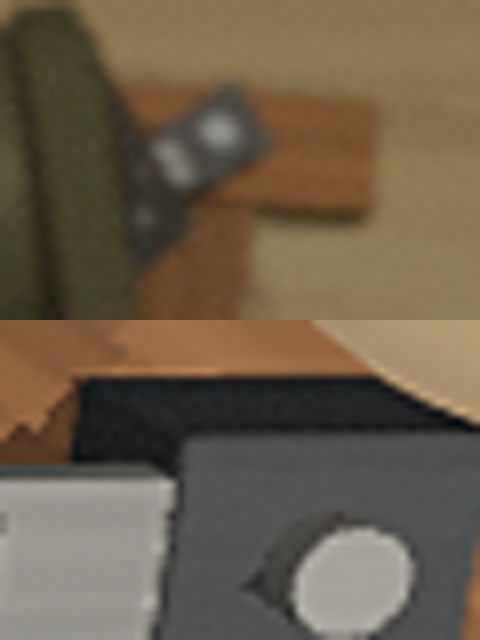

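servo_tool(moves=[[[0,0,0,0,0.001,0,1],[0,0,0,0,0.002,0,1],[0,0,0,0,0.003,0,1],[0,0,0,0,0.004,0,1],[0,0,0,0,0.004,0,1]]])

```text
time_s: 12.73
ee_pos: [0.5673, 0.0998, 0.0524]
eef_rot: [-3.139, 0.003, 0.54]
force: [-4.0, 3.8, 2.0]
grip_width: 0.0359
```

```bash
cat >> h.py <<'E'
def nose(n,tx=300,ty=165,wx=430,wy=210):
    st();T=camera('top');W=camera('wrist');st()
    a=[cv2.resize(c["color"][y:y+40,x:x+60,::-1],None,fx=8,fy=8,interpolation=cv2.INTER_CUBIC) for c,x,y in((T,tx,ty),(W,wx,wy))]
    cv2.imwrite('pics/'+n,np.hstack(a))
E
python3 -c "
from h import *
nose('n11.png')"
```

```text
t 12.73 p [0.5673 0.0998 0.0524] rpy [-179.83    0.2    30.95] F [-4.03  3.76  1.96] M [0.53 0.77 0.29] w 0.0359 q [0.11 0.53 1.58 0.   1.04 1.14]
t 12.83 p [0.5673 0.0998 0.0524] rpy [-179.84    0.2    30.96] F [-4.24  3.5   0.93] M [0.48 0.8  0.21] w 0.0361 q [0.11 0.53 1.58 0.   1.04 1.14]
```

View pics/n11.png

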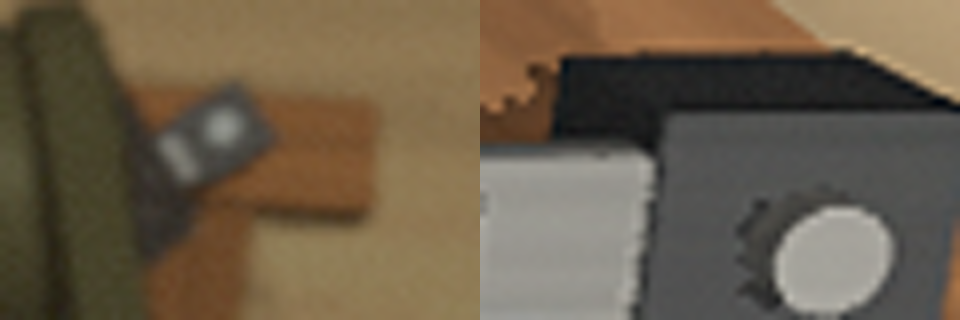

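```bash
python3 -c "
from h import *
T=camera('top');S=camera('scene')
a=[cv2.resize(c['color'][y:y+40,x:x+60,::-1],None,fx=12,fy=12,interpolation=cv2.INTER_CUBIC) for c,x,y in((T,195,235),)]
cv2.imwrite('pics/t12.png',a[0]);crop(S,330,205,380,235,16,'s12.png');crop(S,205,205,255,245,14,'s12n.png');st()
"
```

```text
t 12.93 p [0.5673 0.0998 0.0524] rpy [-179.84    0.2    30.95] F [-3.76  4.03  1.82] M [0.55 0.8  0.24] w 0.0357 q [0.11 0.53 1.58 0.   1.04 1.14]
```

View pics/t12.png

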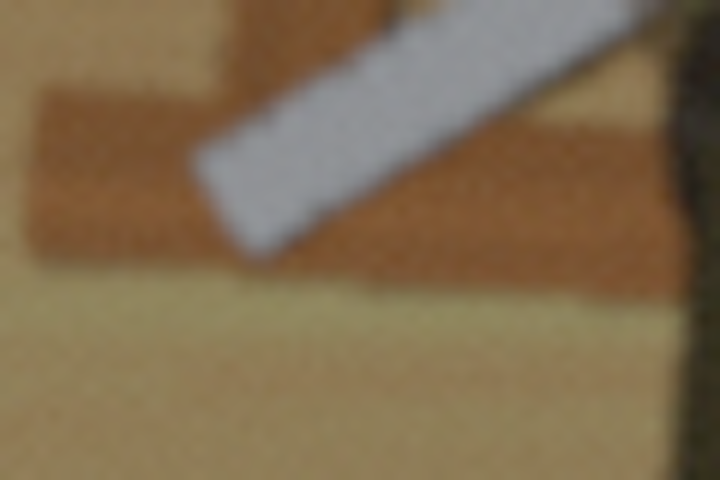

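View pics/s12.png

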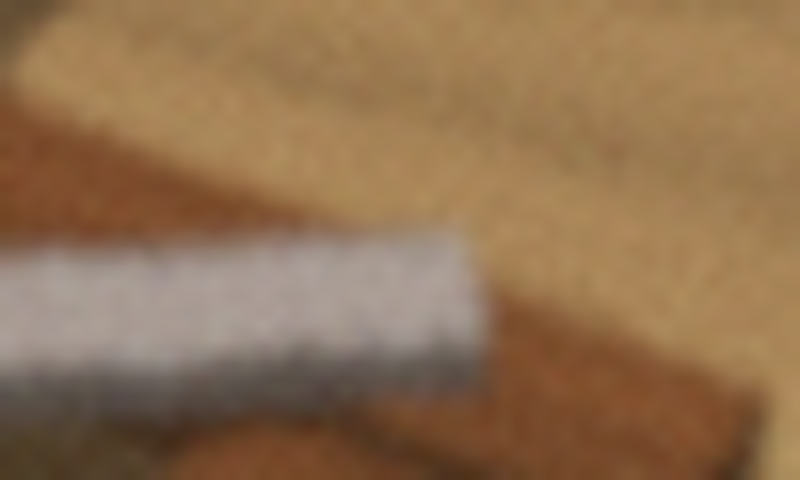

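View pics/s12n.png

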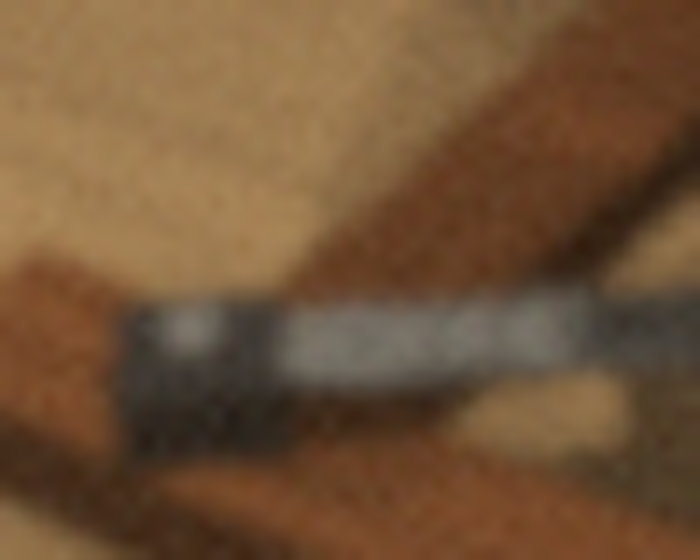

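Run:
```python
from h import *
S=camera('scene');T=camera('top')
a=tri([(T,(190,158),195,235,12),(S,(490,345),330,205,16)],[.45,.27,.04])
b=tri([(T,(258,260),195,235,12),(S,(465,232),330,205,16)],[.45,.27,.04])
m=(a+b)/2
n=tri([(T,(224,128),300,165,8),(S,(195,330),205,205,14)],[.63,-.01,.05])
h=tri([(T,(682,115),190,160,5),(S,(122,260),190,170,4)],[.63,-.01,.02])
h2=tri([(T,(140,452),190,160,5),(S,(659,226),190,170,4)],[.46,.26,.02])
d=(n-m)[:2];d/=np.linalg.norm(d);print(m,d,"shoe",m[:2]+.014*d)
```

```text
[0.4701 0.2776 0.0348] res [-0.12  0.06 -0.13  0.01] tool [ 0.0081 -0.2024  0.0181]
[0.4485 0.2642 0.0337] res [-0.47  0.22 -0.5   0.06] tool [-0.0172 -0.2021  0.0193]
[ 0.6355 -0.015   0.0452] res [-0.28  0.15 -0.3  -0.04] tool [-0.0005  0.1336  0.0068]
[ 0.6344 -0.0137  0.0229] res [-0.23  0.13 -0.25 -0.03] tool [-0.0007  0.1319  0.0292]
[0.4644 0.2615 0.0226] res [-0.13  0.06 -0.13  0.01] tool [-0.005  -0.1916  0.0304]
[0.45928907 0.27090389 0.03427989] [ 0.52472539 -0.85127156] shoe [0.46663522 0.25898609]
```

servo_tool(moves=[[[0,0,0,-0.0004,-0.0008,0,1],[0,0,0,-0.0008,-0.0016,0,1],[0,0,0,-0.0012,-0.0024,0,1],[0,0,0,-0.0016,-0.0032,0,1],[0,0,0,-0.0016,-0.004,0,1],[0,0,0,-0.0016,-0.004,0,1]]])

```text
time_s: 13.53
ee_pos: [0.5658, 0.101, 0.0526]
eef_rot: [-3.139, 0.003, 0.54]
force: [2.5, -1.3, 1.3]
grip_width: 0.0358
```

```bash
python3 -c "
from h import *
nose('n13.png')"
```

```text
t 13.53 p [0.5658 0.101  0.0526] rpy [-1.7987e+02  1.6000e-01  3.0940e+01] F [ 2.5  -1.33  1.32] M [-0.59 -0.41  0.02] w 0.0358 q [0.11 0.52 1.59 0.   1.03 1.14]
t 13.63 p [0.5658 0.101  0.0526] rpy [-1.7986e+02  1.7000e-01  3.0950e+01] F [ 2.16 -2.3   0.44] M [-0.61 -0.47  0.06] w 0.0357 q [0.11 0.52 1.59 0.   1.03 1.14]
```

View pics/n13.png

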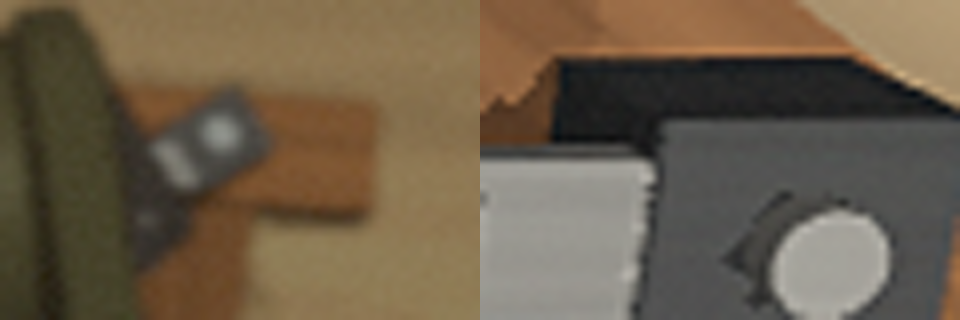

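servo_tool(moves=[[[0,0,0.001,-0.0006,0,0,1],[0,0,0.002,-0.0012,0,0,1],[0,0,0.003,-0.0018,0,0,1],[0,0,0.004,-0.0024,0,0,1],[0,0,0.005,-0.003,0,0,1],[0,0,0.005,-0.003,0,0,1]]])

```text
time_s: 14.13
ee_pos: [0.5646, 0.1005, 0.0527]
eef_rot: [-3.139, 0.002, 0.532]
force: [2.3, 1.9, 1.0]
grip_width: 0.0364
```

```bash
python3 -c "
from h import *
nose('n14.png')"
```

```text
t 14.13 p [0.5646 0.1005 0.0527] rpy [-1.7986e+02  1.4000e-01  3.0510e+01] F [2.26 1.93 0.99] M [ 0.32 -0.71  0.4 ] w 0.0364 q [0.11 0.52 1.59 0.   1.03 1.15]
t 14.23 p [0.5646 0.1005 0.0526] rpy [-1.7986e+02  1.4000e-01  3.0510e+01] F [3.73 2.19 1.  ] M [ 0.41 -0.72  0.4 ] w 0.036 q [0.11 0.52 1.59 0.   1.03 1.15]
```

View pics/n14.png

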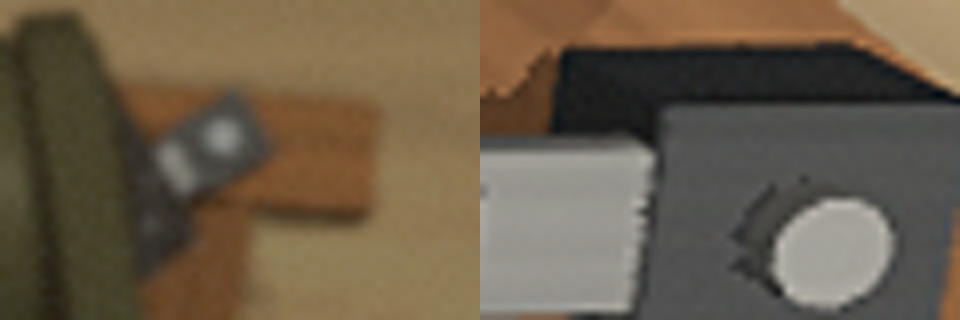

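Run:
```python
from h import *
T=camera('top')
g=T["color"][165:205,300:360].astype(float).min(2); print(g.max(), np.unravel_index(g.argmax(),g.shape))
w=np.clip(g[8:26,18:40]-105,0,None); print(g[12:22,22:34].astype(int))
yy,xx=np.mgrid[8:26,18:40]; u=(300+(w*xx).sum()/w.sum(),165+(w*yy).sum()/w.sum());print(u)
for z in(.05,.055,.06):
    P=atz(T,u,z)[:2];d=P-atz(T,(190+682.5/5-.5,160+115.5/5-.5),.024)[:2]
    print(z,P.round(4),"along",(d@[.525,-.851]).round(4),"lat",(d@[.851,.525]).round(4))
st()
```

```text
135.0 (np.int64(17), np.int64(28))
[[ 48  42  49  47  52  58  65  67  61  56  49  53]
 [ 47  50  54  58  63  63  68  66  64  57  53  46]
 [ 50  59  62  66  76  82  81  75  67  60  57  51]
 [ 59  67  68  73  99 112 113  91  74  63  54  50]
 [ 65  64  69  87 116 134 131 111  83  68  61  57]
 [ 75  67  70  88 119 134 135 111  84  67  66  61]
 [ 91  69  68  77  98 120 119 100  75  65  63  63]
 [107  82  67  65  74  81  84  76  68  64  57  55]
 [115  92  71  67  64  66  63  63  55  53  46  45]
 [117 106  82  70  67  65  65  59  48  41  41  46]]
(np.float64(325.84410646387835), np.float64(182.49429657794676))
0.05 [ 0.6302 -0.0108] along -0.0052 lat -0.0019
0.055 [ 0.6293 -0.0102] along -0.0061 lat -0.0024
0.06 [ 0.6284 -0.0097] along -0.0071 lat -0.0029
t 14.28 p [0.5646 0.1004 0.0526] rpy [-1.7986e+02  1.5000e-01  3.0510e+01] F [3.79 2.87 1.2 ] M [ 0.4  -0.7   0.36] w 0.0357 q [0.11 0.52 1.59 0.   1.03 1.15]
```

servo_tool(moves=[[[0,0,-0.001,0.001,0.001,0,1],[0,0,-0.002,0.002,0.002,0,1],[0,0,-0.003,0.0025,0.003,0,1],[0,0,-0.004,0.003,0.004,0,1],[0,0,-0.005,0.0035,0.004,0,1],[0,0,-0.006,0.004,0.004,0,1],[0,0,-0.007,0.0045,0.004,0,1],[0,0,-0.008,0.005,0.004,0,1],[0,0,-0.008,0.005,0.004,0,1]]])

```text
time_s: 15.03
ee_pos: [0.5672, 0.0998, 0.0523]
eef_rot: [-3.138, 0.004, 0.545]
force: [-4.4, 1.7, 1.9]
grip_width: 0.0357
```

```bash
python3 -c "
from h import *
nose('n15.png')"
```

```text
t 15.03 p [0.5672 0.0998 0.0523] rpy [-179.82    0.23   31.22] F [-4.36  1.67  1.91] M [ 0.03  0.97 -0.03] w 0.0357 q [0.11 0.53 1.58 0.   1.04 1.14]
t 15.13 p [0.5673 0.0998 0.0524] rpy [-179.83    0.22   31.22] F [-5.51  0.37  2.51] M [-0.03  1.12 -0.01] w 0.0359 q [0.11 0.53 1.58 0.   1.04 1.14]
```

View pics/n15.png

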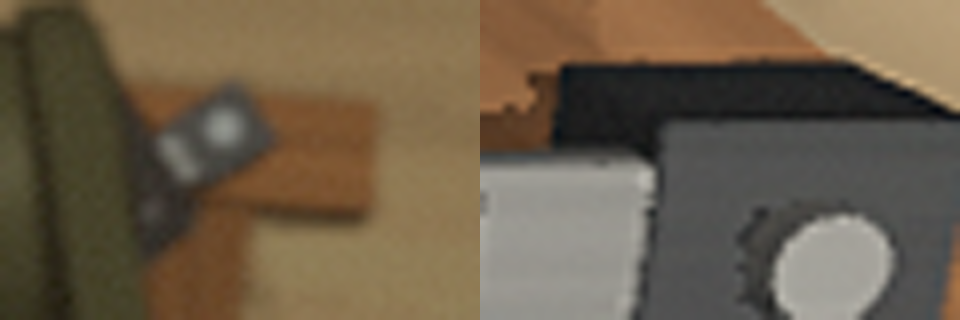

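servo_tool(moves=[[[0,0,0,0.0005,0.001,0,1],[0,0,0,0.001,0.002,0,1],[0,0,0,0.001,0.003,0,1],[0,0,0,0.001,0.004,0,1],[0,0,0,0.001,0.005,0,1],[0,0,0,0.001,0.005,0,1]]])

```text
time_s: 15.63
ee_pos: [0.5677, 0.0993, 0.0518]
eef_rot: [-3.135, 0.006, 0.545]
force: [-11.4, 12.4, 1.9]
grip_width: 0.0359
```

```bash
python3 -c "
from h import *
nose('n16.png')"
```

```text
t 15.63 p [0.5677 0.0993 0.0518] rpy [-179.63    0.33   31.23] F [-11.42  12.42   1.89] M [ 2.15  2.15 -0.03] w 0.0359 q [0.11 0.53 1.58 0.   1.04 1.13]
t 15.73 p [0.5677 0.0993 0.0518] rpy [-179.64    0.33   31.23] F [-9.57 10.79  2.73] M [ 2.04  2.15 -0.05] w 0.0355 q [0.11 0.53 1.58 0.   1.04 1.13]
```

View pics/n16.png

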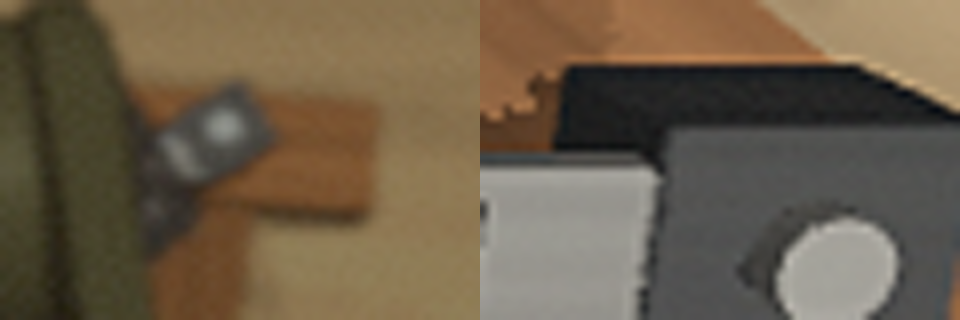

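servo_tool(moves=[[[0,0,0,0,-0.001,0,1],[0,0,0,-0.0005,-0.002,0.001,1],[0,0,0,-0.001,-0.003,0.002,1],[0,0,0,-0.001,-0.003,0.002,1],[0,0,0,-0.001,-0.003,0.002,1]]])

```text
time_s: 16.15
ee_pos: [0.5671, 0.1, 0.0512]
eef_rot: [-3.136, 0.004, 0.545]
force: [2.9, -1.9, 2.6]
grip_width: 0.0359
```

```bash
python3 -c "
from h import *
st();c=camera('scene');crop(c,200,180,380,270,4.4,'s17.png');st()"
```

```text
t 16.15 p [0.5671 0.1    0.0512] rpy [-179.7     0.25   31.22] F [ 2.93 -1.9   2.56] M [-0.8  -0.66 -0.05] w 0.0359 q [0.11 0.53 1.58 0.   1.04 1.13]
t 16.2 p [0.5671 0.1    0.0512] rpy [-179.7     0.25   31.22] F [ 1.91 -3.57  1.93] M [-0.84 -0.73 -0.05] w 0.0358 q [0.11 0.53 1.58 0.   1.04 1.13]
```

View pics/s17.png

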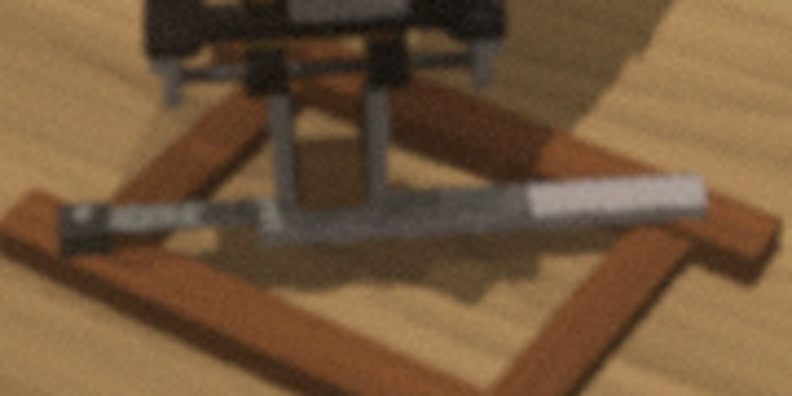

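servo_tool(moves=[[[0,0,0.001,-0.0006,0,0,1],[0,0,0.002,-0.0012,0,0,1],[0,0,0.003,-0.0018,0,0,1],[0,0,0.004,-0.0024,0,0,1],[0,0,0.005,-0.003,0,0,1],[0,0,0.006,-0.0036,0,0,1],[0,0,0.006,-0.0036,0,0,1]]])

```text
time_s: 16.78
ee_pos: [0.5657, 0.0992, 0.0513]
eef_rot: [-3.136, 0.004, 0.536]
force: [3.3, 2.4, 1.4]
grip_width: 0.0358
```

```bash
python3 -c "
from h import *
st();camera('scene');st()"
```

```text
t 16.78 p [0.5657 0.0992 0.0513] rpy [-179.71    0.22   30.69] F [3.27 2.42 1.4 ] M [ 0.22 -0.92  0.34] w 0.0358 q [0.11 0.53 1.59 0.   1.03 1.14]
t 16.83 p [0.5657 0.0992 0.0513] rpy [-179.71    0.23   30.69] F [3.63 3.33 1.71] M [ 0.23 -0.9   0.34] w 0.0359 q [0.11 0.53 1.59 0.   1.03 1.14]
```

servo_tool(moves=[[[0,0,0.001,-0.0006,0,0,1],[0,0,0.002,-0.0012,0,0,1],[0,0,0.003,-0.0018,0,0,1],[0,0,0.004,-0.0024,0,0,1],[0,0,0.004,-0.0024,0,0,1]]])

```text
time_s: 17.25
ee_pos: [0.565, 0.0989, 0.0515]
eef_rot: [-3.137, 0.003, 0.53]
force: [4.9, 4.3, 3.0]
grip_width: 0.0356
```

```bash
python3 -c "
from h import *
nose('n18.png')"
```

```text
t 17.25 p [0.565  0.0989 0.0515] rpy [-1.7972e+02  1.7000e-01  3.0350e+01] F [4.91 4.32 2.96] M [ 0.54 -1.16  0.73] w 0.0356 q [0.11 0.52 1.59 0.   1.03 1.15]
t 17.35 p [0.565  0.0988 0.0515] rpy [-179.72    0.18   30.36] F [5.25 4.84 3.09] M [ 0.55 -1.23  0.75] w 0.0358 q [0.11 0.52 1.59 0.   1.03 1.15]
```

View pics/n18.png

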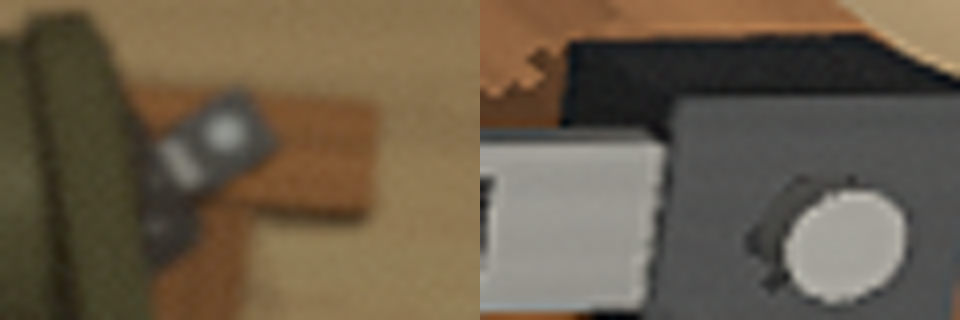

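servo_tool(moves=[[[0,0,-0.003,0.002,0,0,1],[0,0,-0.007,0.004,0,0,1],[0,0,-0.009,0.0055,0,0,1],[0,0,-0.009,0.0055,0,0,1],[0,0,-0.009,0.0055,0,-0.01,1],[0,0,-0.009,0.0055,0,-0.02,1],[0,0,-0.009,0.0055,0,-0.035,1],[0,0,-0.009,0.0055,0,-0.055,1],[0,0,-0.009,0.0055,0,-0.075,1],[0,0,-0.009,0.0055,0,-0.08,1],[0,0,-0.009,0.0055,0,-0.08,1]]])

```text
time_s: 18.27
ee_pos: [0.5681, 0.1002, 0.0928]
eef_rot: [-3.137, 0.001, 0.544]
force: [-1.1, 0.8, -3.8]
grip_width: 0.0358
```

```bash
python3 -c "
from h import *
st();c=camera('wrist');crop(c,0,120,560,290,1.4,'w19.png');rel(.57,.125,.095,85);rel(.5746,.1534,.092,120)"
```

```text
t 18.27 p [0.5681 0.1002 0.0928] rpy [-1.7976e+02  7.0000e-02  3.1170e+01] F [-1.08  0.76 -3.83] M [-0.11  0.08  0.  ] w 0.0358 q [0.11 0.47 1.56 0.   1.11 1.13]
(0.57, 0.125, 0.095, 85) -> [-0.0034, -0.0001, -0.5981, 0.0296, -0.0401, -0.006]
(0.5746, 0.1534, 0.092, 120) -> [-0.0034, -0.0012, -0.987, 0.0669, -0.0839, 0.0001]
```

View pics/w19.png

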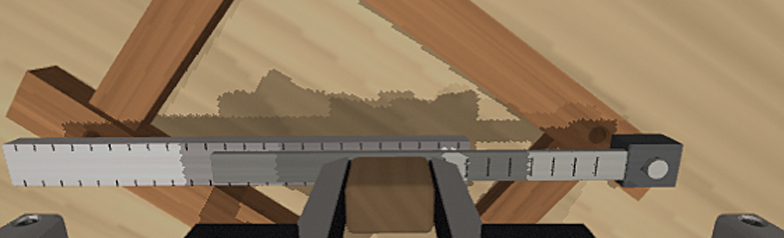

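servo_tool(moves=[[[0,0,-0.02,0.001,-0.001,0,1],[0,0,-0.06,0.003,-0.004,0,1],[0,0,-0.12,0.006,-0.008,-0.001,1],[0,0,-0.185,0.009,-0.012,-0.002,1],[0,0,-0.25,0.012,-0.017,-0.003,1],[0,0,-0.315,0.016,-0.021,-0.004,1],[0,0,-0.38,0.019,-0.025,-0.005,1],[-0.002,0,-0.445,0.022,-0.03,-0.006,1],[-0.003,0,-0.51,0.025,-0.034,-0.006,1],[-0.003,0,-0.565,0.028,-0.038,-0.006,1],[-0.003,0,-0.59,0.03,-0.04,-0.006,1],[-0.003,0,-0.598,0.03,-0.04,-0.006,1]]])

```text
time_s: 19.32
ee_pos: [0.5699, 0.1253, 0.0944]
eef_rot: [-3.14, -0.0, 1.486]
force: [-0.8, -1.1, -3.1]
grip_width: 0.0358
```

```bash
python3 -c "
from h import *
st();rel(.5746,.1534,.092,136.7)"
```

```text
t 19.32 p [0.5699 0.1253 0.0944] rpy [-1.7991e+02 -1.0000e-02  8.5120e+01] F [-0.81 -1.06 -3.13] M [-0.05  0.01 -0.03] w 0.0358 q [0.15 0.48 1.54 0.   1.12 0.24]
(0.5746, 0.1534, 0.092, 136.7) -> [-0.0008, -0.0006, -0.5731, 0.0569, 0.0047, 0.0048]
```

servo_tool(moves=[[[0,0,-0.02,0.002,0,0,1],[0,0,-0.06,0.006,0,0,1],[0,0,-0.12,0.012,0.001,0.001,1],[0,0,-0.18,0.018,0.001,0.002,1],[0,0,-0.24,0.024,0.002,0.002,1],[0,0,-0.3,0.03,0.002,0.003,1],[0,0,-0.36,0.036,0.003,0.004,1],[-0.001,0,-0.425,0.042,0.004,0.005,1],[-0.001,0,-0.49,0.049,0.004,0.005,1],[-0.001,0,-0.54,0.054,0.005,0.005,1],[-0.001,0,-0.565,0.056,0.005,0.005,1],[-0.001,0,-0.573,0.057,0.005,0.005,1]]])

```text
time_s: 20.32
ee_pos: [0.5746, 0.1535, 0.0915]
eef_rot: [3.141, -0.001, 2.387]
force: [-0.1, 0.0, -2.9]
grip_width: 0.0357
```

Run:
```python
from h import *
st();W=camera('wrist');T=camera('top');S=camera('scene');st()
crop(W,0,0,560,420,1.4,'w20.png');crop(T,180,150,360,280,4.4,'t20.png');crop(S,180,150,390,310,3.8,'s20.png')
```

```text
t 20.32 p [0.5746 0.1535 0.0915] rpy [ 1.7999e+02 -6.0000e-02  1.3675e+02] F [-0.11  0.04 -2.93] M [-0.03 -0.03 -0.01] w 0.0357 q [ 0.2   0.51  1.5   0.    1.13 -0.62]
t 20.47 p [0.5747 0.1533 0.0917] rpy [ 1.7998e+02 -5.0000e-02  1.3658e+02] F [-0.82  0.16 -2.66] M [ 0.01 -0.01 -0.04] w 0.0356 q [ 0.2   0.51  1.5   0.    1.13 -0.61]
```

View pics/w20.png

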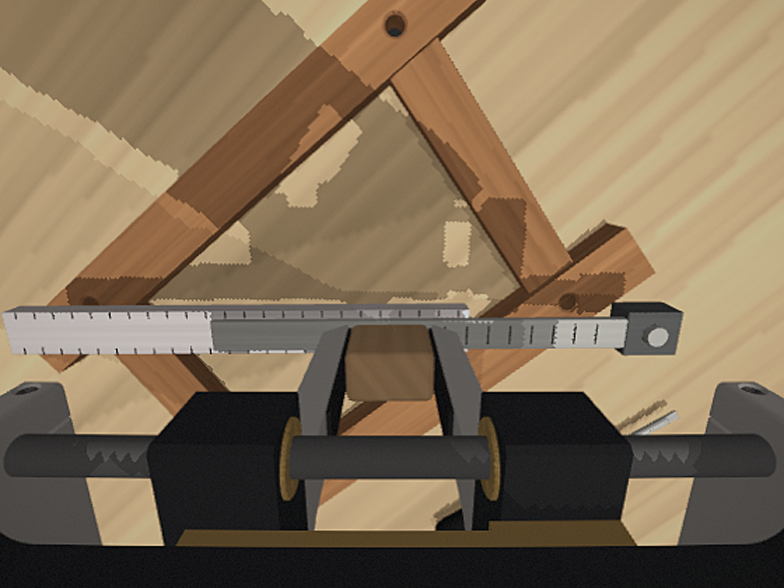

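View pics/t20.png

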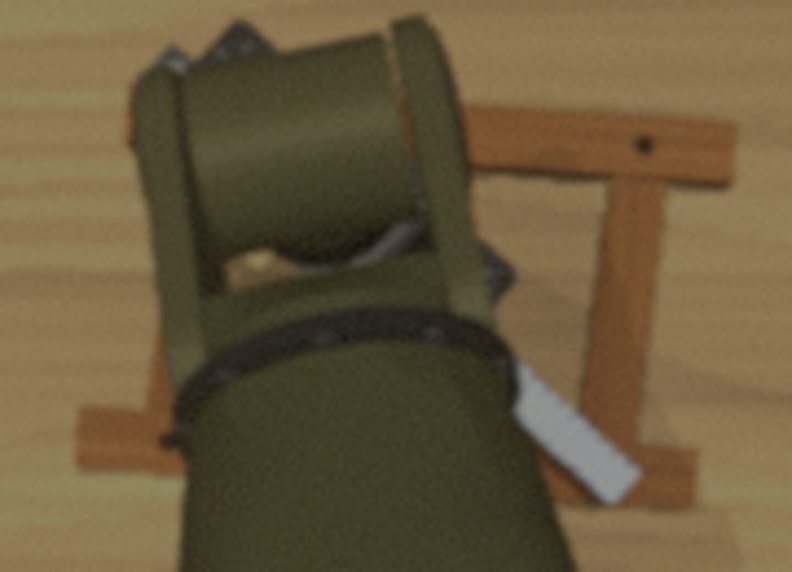

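View pics/s20.png

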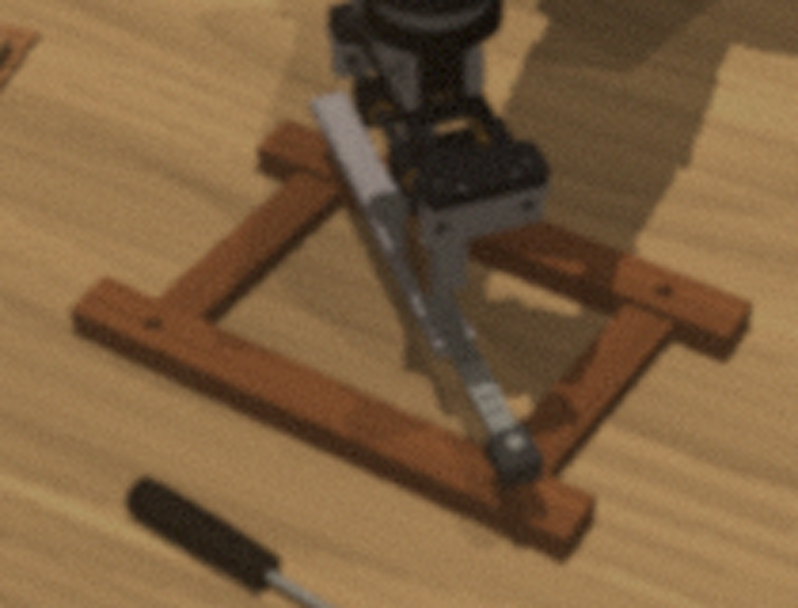

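Run:
```python
from h import *
W=camera('wrist');a=cv2.resize(W["color"][120:290,:,::-1],None,fx=1.4,fy=1.4,interpolation=cv2.INTER_CUBIC);b=cv2.imread('pics/w19.png')
g=lambda i,x,y:cv2.resize(i[y:y+55,x:x+80],None,fx=5,fy=5,interpolation=cv2.INTER_CUBIC)
cv2.imwrite('pics/c20.png',np.vstack([np.hstack([g(b,50,100),g(b,560,100)]),np.hstack([g(a,50,100),g(a,530,100)])]))
st()
```

```text
t 20.52 p [0.5747 0.1533 0.0917] rpy [ 1.7998e+02 -5.0000e-02  1.3659e+02] F [-0.57 -0.05 -3.85] M [ 0.04  0.   -0.05] w 0.0356 q [ 0.2   0.51  1.5   0.    1.13 -0.61]
```

View pics/c20.png

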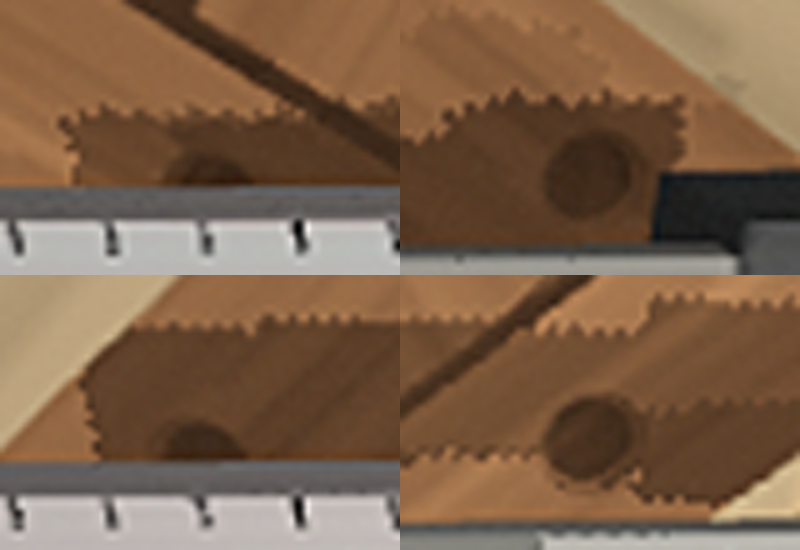

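servo_tool(moves=[[[0,0,0,0.0015,0,0.008,1],[0,0,0,0.0028,0,0.02,1],[0,0,0,0.0028,0,0.032,1],[0,0,0,0.0028,0,0.044,1],[0,0,0,0.0028,0,0.053,1],[0,0,0,0.0028,0,0.059,1],[0,0,0,0.0028,0,0.0634,1],[0,0,0,0.0028,0,0.0634,1]]])

```text
time_s: 21.18
ee_pos: [0.5736, 0.1543, 0.0596]
eef_rot: [3.142, -0.001, 2.384]
force: [-0.4, -1.1, -1.9]
grip_width: 0.0355
```

Run:
```python
from h import *
st();W=camera('wrist');T=camera('top');S=camera('scene');st()
crop(T,290,230,350,280,12,'t21.png');crop(S,240,155,310,215,10,'s21.png')
```

```text
t 21.18 p [0.5736 0.1543 0.0596] rpy [ 1.8000e+02 -6.0000e-02  1.3658e+02] F [-0.41 -1.1  -1.93] M [ 0.01 -0.04  0.04] w 0.0355 q [ 0.2   0.55  1.53  0.    1.07 -0.61]
t 21.33 p [0.5738 0.1544 0.0603] rpy [ 1.7996e+02 -3.0000e-02  1.3659e+02] F [ 1.01  0.17 -2.54] M [-0.02  0.03  0.04] w 0.0362 q [ 0.2   0.55  1.53  0.    1.07 -0.61]
```

View pics/t21.png

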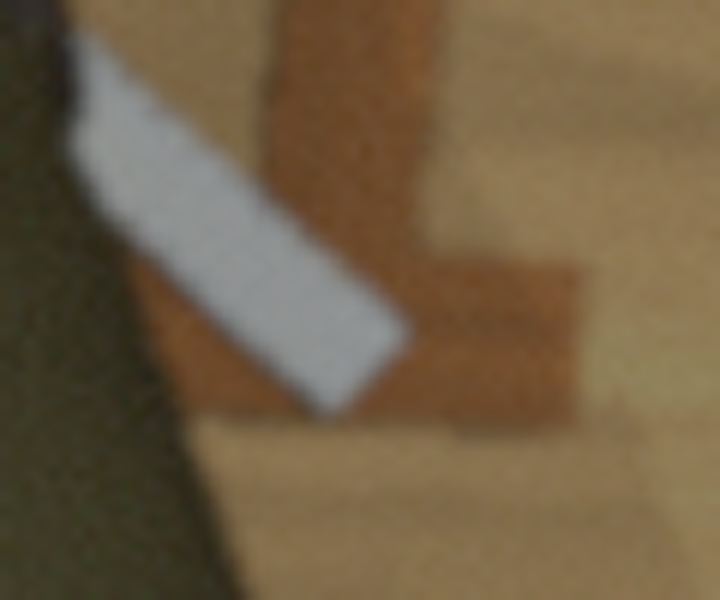

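View pics/s21.png

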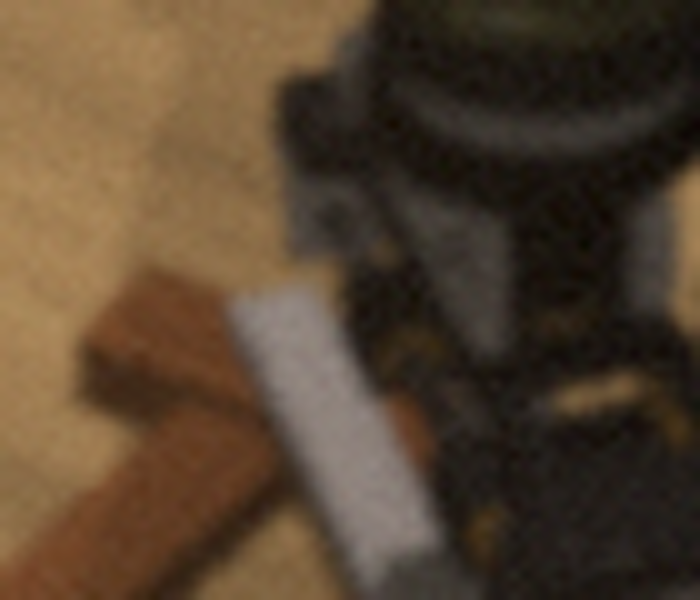

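servo_tool(moves=[[[0,0,0,0,0,0.005,1],[0,0,0,0,0,0.01,1],[0,0,0,0,0,0.015,1],[0,0,0,0,0,0.015,1]]])

```text
time_s: 21.67
ee_pos: [0.574, 0.1544, 0.0527]
eef_rot: [3.14, -0.0, 2.384]
force: [-0.6, -0.7, 1.1]
grip_width: 0.0359
```

Run:
```python
from h import *
st();T=camera('top')
m=atz(T,(320.2,260.5),.04);d=np.array([.68,.733]);print(m[:2]+.012*d,"NR .4463 .0122")
st()
```

```text
t 21.67 p [0.574  0.1544 0.0527] rpy [ 1.7993e+02 -2.0000e-02  1.3659e+02] F [-0.62 -0.71  1.07] M [ 0.03 -0.13  0.04] w 0.0359 q [ 0.2   0.56  1.53  0.    1.05 -0.61]
[0.44602534 0.0137782 ] NR .4463 .0122
t 21.72 p [0.574  0.1544 0.0529] rpy [ 1.7993e+02 -2.0000e-02  1.3659e+02] F [0.35 0.2  0.97] M [-0.   -0.11  0.05] w 0.0358 q [ 0.2   0.56  1.53  0.    1.05 -0.61]
```

servo_tool(moves=[[[0,0,0,0,-0.003,0,1],[0,0,0,0,-0.007,0,1],[0,0,0,0,-0.011,0,1],[0,0,0,0,-0.015,0,1],[0,0,0,0,-0.019,0,1],[0,0,0,0,-0.023,0,1],[0,0,0,0,-0.026,0,1],[0,0,0,0,-0.028,0,1],[0,0,0,0,-0.03,0,1],[0,0,0,0,-0.03,0,1]]])

```text
time_s: 22.55
ee_pos: [0.5636, 0.1433, 0.0529]
eef_rot: [3.141, -0.0, 2.384]
force: [2.1, 0.6, 0.5]
grip_width: 0.0358
```

Run:
```python
from h import *
st();T=camera('top')
crop(T,290,230,350,280,12,'t22.png')
W=camera('wrist');crop(W,0,120,560,290,1.4,'w22.png');st()
```

```text
t 22.55 p [0.5636 0.1433 0.0529] rpy [ 1.7994e+02 -2.0000e-02  1.3658e+02] F [2.09 0.61 0.54] M [ 0.16 -0.53  0.09] w 0.0358 q [ 0.19  0.53  1.57  0.    1.04 -0.63]
t 22.65 p [0.5636 0.1434 0.0528] rpy [ 1.7996e+02 -2.0000e-02  1.3659e+02] F [2.   0.98 1.61] M [ 0.13 -0.52  0.12] w 0.0359 q [ 0.19  0.53  1.57  0.    1.04 -0.63]
```

View pics/t22.png

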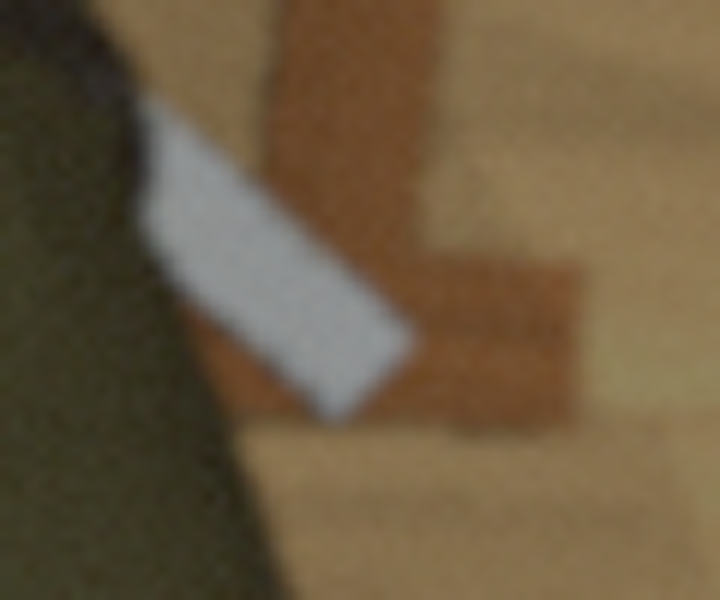

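View pics/w22.png

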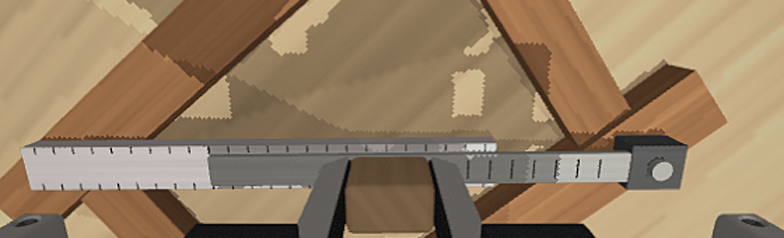

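servo_tool(moves=[[[0,0,0,0,-0.001,0,1],[0,0,0,0,-0.002,0,1],[0,0,0,0,-0.003,0,1],[0,0,0,0,-0.004,0,1],[0,0,0,0,-0.004,0,1]]])

```text
time_s: 23.07
ee_pos: [0.5621, 0.1417, 0.0528]
eef_rot: [3.141, -0.0, 2.384]
force: [2.4, 1.5, 1.2]
grip_width: 0.0355
```

servo_tool(moves=[[[0,0,0,0,-0.001,0,1],[0,0,0,0,-0.002,0,1],[0,0,0,0,-0.0028,0,1],[0,0,0,0,-0.0028,0,1]]])

```text
time_s: 23.4
ee_pos: [0.561, 0.1406, 0.0528]
eef_rot: [3.142, -0.0, 2.384]
force: [1.5, 0.6, 1.8]
grip_width: 0.0357
```

servo_tool(moves=[[[0,0,0,0,-0.001,0,1],[0,0,0,0,-0.002,0,1],[0,0,0,0,-0.003,0,1],[0,0,0,0,-0.003,0,1]]])

```text
time_s: 23.73
ee_pos: [0.5601, 0.1395, 0.0528]
eef_rot: [3.141, -0.0, 2.384]
force: [4.2, 1.1, 0.3]
grip_width: 0.0357
```

```bash
python3 -c "
from h import *
st();camera('top');st()"
```

```text
t 23.73 p [0.5601 0.1395 0.0528] rpy [ 1.7998e+02 -2.0000e-02  1.3658e+02] F [4.23 1.11 0.27] M [ 0.42 -0.74  0.13] w 0.0357 q [ 0.18  0.53  1.58  0.    1.03 -0.63]
t 23.78 p [0.56   0.1395 0.0528] rpy [ 1.7999e+02 -2.0000e-02  1.3659e+02] F [2.55 2.61 1.1 ] M [ 0.36 -0.76  0.17] w 0.0362 q [ 0.18  0.53  1.58  0.    1.03 -0.63]
```

servo_tool(moves=[[[0,0,0,0,-0.001,0,1],[0,0,0,0,-0.002,0,1],[0,0,0,0,-0.003,0,1],[0,0,0,0,-0.003,0,1]]])

```text
time_s: 24.12
ee_pos: [0.5589, 0.1384, 0.0528]
eef_rot: [3.141, -0.0, 2.384]
force: [3.5, 2.3, 1.2]
grip_width: 0.0356
```

```bash
python3 -c "
from h import *
st();camera('top');st()"
```

```text
t 24.12 p [0.5589 0.1384 0.0528] rpy [ 1.7999e+02 -2.0000e-02  1.3659e+02] F [3.53 2.27 1.16] M [ 0.44 -0.74  0.15] w 0.0356 q [ 0.18  0.52  1.59  0.    1.03 -0.63]
t 24.17 p [0.5589 0.1384 0.0528] rpy [ 1.7999e+02 -2.0000e-02  1.3659e+02] F [3.16 1.38 1.59] M [ 0.45 -0.71  0.18] w 0.0358 q [ 0.18  0.52  1.59  0.    1.03 -0.63]
```

```bash
python3 -c "
from h import *
st();c=camera('scene');crop(c,290,230,350,275,13,'s25.png');c=camera('wrist');crop(c,400,190,500,260,8,'w25.png');crop(c,0,120,560,290,1.4,'w25b.png')"
```

```text
t 24.17 p [0.5589 0.1384 0.0528] rpy [ 1.7999e+02 -2.0000e-02  1.3659e+02] F [3.16 1.38 1.59] M [ 0.45 -0.71  0.18] w 0.0358 q [ 0.18  0.52  1.59  0.    1.03 -0.63]
```

View pics/s25.png

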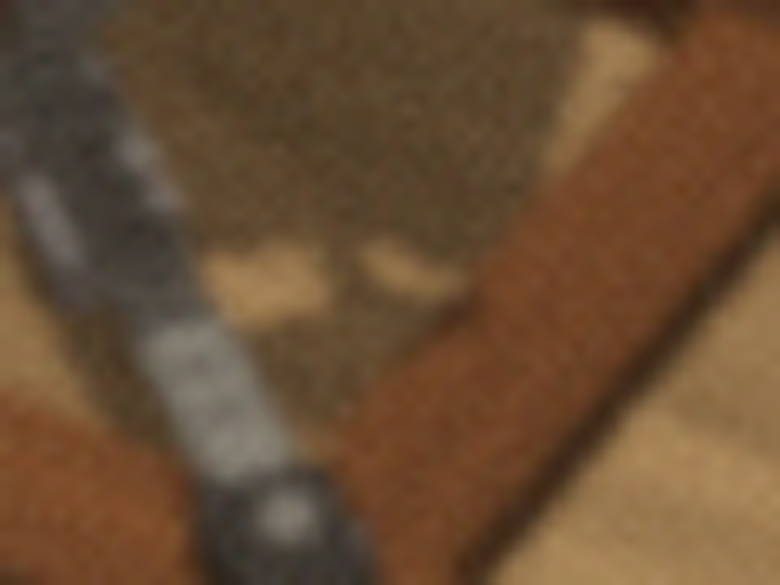

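View pics/w25b.png

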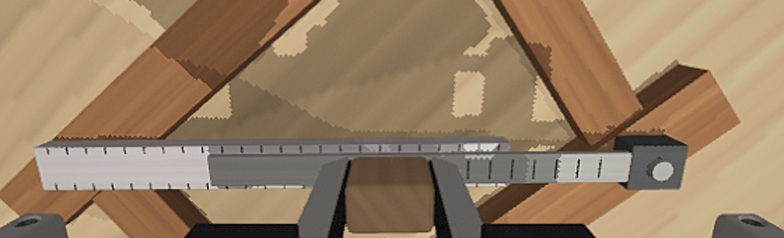

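Run:
```python
from h import *
S=camera('scene');T=camera('top')
FR=np.array([.6350,-.0135]);FL=np.array([.6537,.2357])
# refine holes as seen in scene only at z=.024
uFR=(190+122.5/4-.5,170+260.5/4-.5);uFL=(190+484.5/4-.5,170+427.5/4-.5)
a=atz(S,uFR,.024);b=atz(S,uFL,.024);print(a,b)
dF=(200+82.5/4.4-.5,180+213.5/4.4-.5);dL=(290+288.5/13-.5,230+512.5/13-.5)
d1=np.array([.525,-.851]);d2=np.array([.68,.733])
for z in(.045,.05,.055,.06):
    e1=(atz(S,dF,z)-a)[:2];e2=(atz(S,dL,z)-b)[:2]
    print(z,"diag1 pinned:",e1.round(4),"now",e2.round(4),"along",(e2@d2).round(4),"lat xt",(e2@[-.733,.68]).round(4))
```

```text
[ 0.63514425 -0.01239647  0.024     ] [0.65415057 0.2351127  0.024     ]
0.045 diag1 pinned: [-0.     -0.0027] now [-0.004   0.0002] along -0.0026 lat xt 0.0031
0.05 diag1 pinned: [0.004  0.0005] now [-0.0001  0.0019] along 0.0014 lat xt 0.0014
0.055 diag1 pinned: [0.008  0.0037] now [0.0038 0.0037] along 0.0053 lat xt -0.0003
0.06 diag1 pinned: [0.012  0.0069] now [0.0078 0.0054] along 0.0092 lat xt -0.002
```

View pics/w25.png

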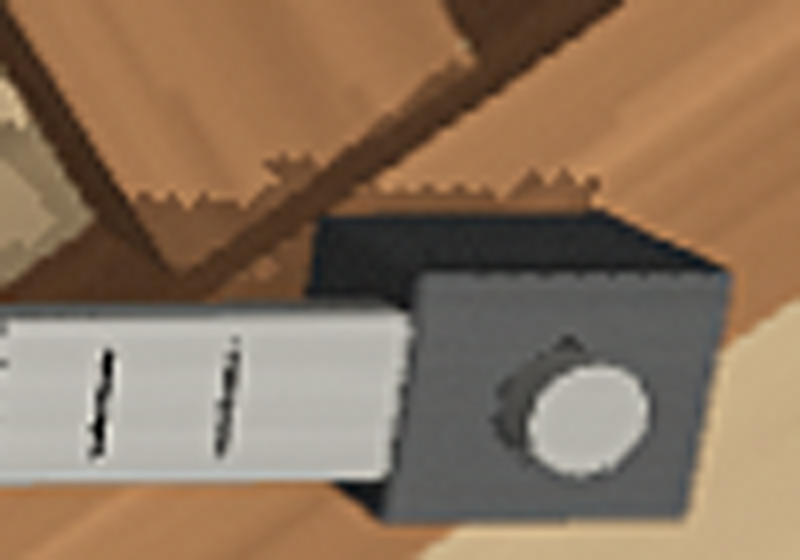

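Run:
```python
import cv2
a=cv2.imread('pics/n18.png');print(a.shape);cv2.imwrite('pics/n18w.png',a[:,480:])
```

```text
(320, 960, 3)
```

View pics/n18w.png

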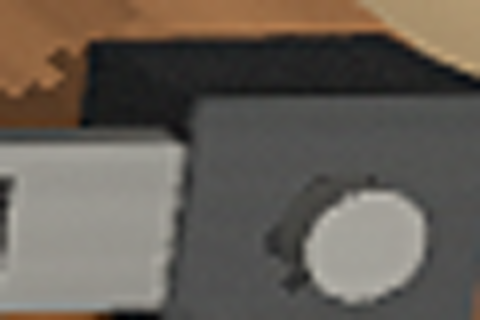

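servo_tool(moves=[[[0,0,0,0,0.0015,0,1],[0,0,0,0,0.003,0,1],[0,0,0.001,-0.0006,0.003,0,1],[0,0,0.002,-0.0012,0.003,0,1],[0,0,0.003,-0.0018,0.003,0,1],[0,0,0.004,-0.0024,0.003,0,1],[0,0,0.005,-0.003,0.003,0,1],[0,0,0.006,-0.0034,0.003,0,1],[0,0,0.006,-0.0034,0.003,0,1]]])

```text
time_s: 25.12
ee_pos: [0.561, 0.1385, 0.0527]
eef_rot: [-3.141, -0.001, 2.374]
force: [-2.9, 1.9, 1.6]
grip_width: 0.036
```

```bash
cat >> h.py <<'E'
def knobFL(n):
    S=camera('scene'); st(); crop(S,290,240,350,285,13,n)
def kerr(px,hole=(190+484.5/4-.5,170+427.5/4-.5),d=(.68,.733),x0=290,y0=240,s=13,z=.0465,b=(.001,-.0017)):
    S=camera('scene');e=(atz(S,((px[0]+.5)/s-.5+x0,(px[1]+.5)/s-.5+y0),z)-atz(S,hole,.024))[:2]-np.array(b)
    print("along",(e@np.array(d)).round(4),"lat",(e@np.array([-d[1],d[0]])).round(4))
E
python3 -c "
from h import *
st();knobFL('k1.png')"
```

```text
t 25.12 p [0.561  0.1385 0.0527] rpy [-1.7999e+02 -5.0000e-02  1.3604e+02] F [-2.9   1.89  1.58] M [0.42 0.64 0.17] w 0.036 q [ 0.18  0.53  1.58  0.    1.03 -0.63]
t 25.17 p [0.561  0.1384 0.0527] rpy [-1.7999e+02 -5.0000e-02  1.3605e+02] F [-3.22  1.52  1.24] M [0.46 0.67 0.18] w 0.0357 q [ 0.18  0.53  1.58  0.    1.03 -0.63]
```

View pics/k1.png

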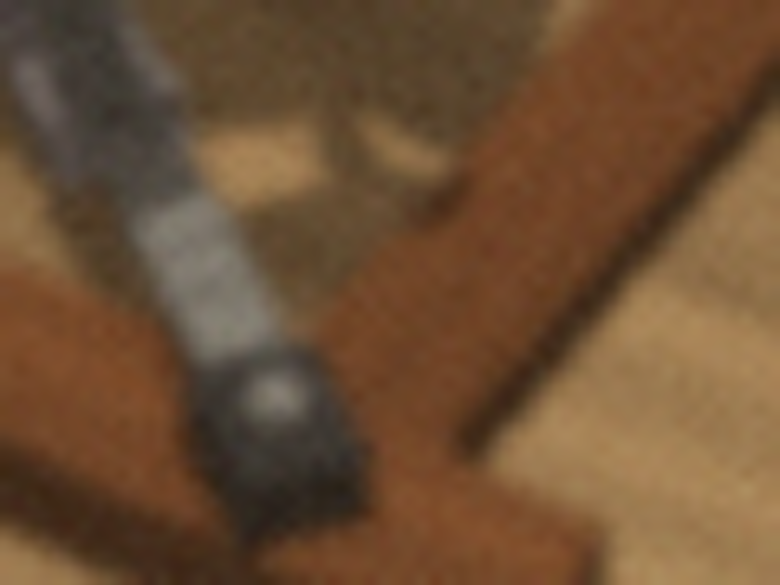

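```bash
python3 -c "
from h import *
kerr((275,397)); kerr((288,512-130))"
```

```text
along 0.0015 lat 0.0012
along -0.0008 lat 0.0044
```

servo_tool(moves=[[[0,0,0.001,-0.0006,0,0,1],[0,0,0.002,-0.0012,0,0,1],[0,0,0.0025,-0.0015,-0.001,0,1],[0,0,0.0025,-0.0015,-0.002,0,1],[0,0,0.0025,-0.0015,-0.003,0,1],[0,0,0.0025,-0.0015,-0.004,0,1],[0,0,0.0025,-0.0015,-0.004,0,1]]])

```text
time_s: 25.85
ee_pos: [0.5608, 0.137, 0.053]
eef_rot: [3.14, -0.0, 2.371]
force: [-1.7, 5.8, 0.1]
grip_width: 0.0358
```

```bash
python3 -c "
from h import *
st();knobFL('k2.png')"
```

```text
t 25.85 p [0.5608 0.137  0.053 ] rpy [ 1.7990e+02 -1.0000e-02  1.3585e+02] F [-1.65  5.82  0.08] M [1.24 0.11 0.47] w 0.0358 q [ 0.18  0.52  1.58  0.    1.03 -0.63]
t 25.9 p [0.5608 0.137  0.053 ] rpy [ 1.7990e+02 -1.0000e-02  1.3585e+02] F [-0.22  6.5   1.75] M [1.28 0.12 0.54] w 0.0359 q [ 0.18  0.52  1.58  0.    1.03 -0.63]
```

View pics/k2.png

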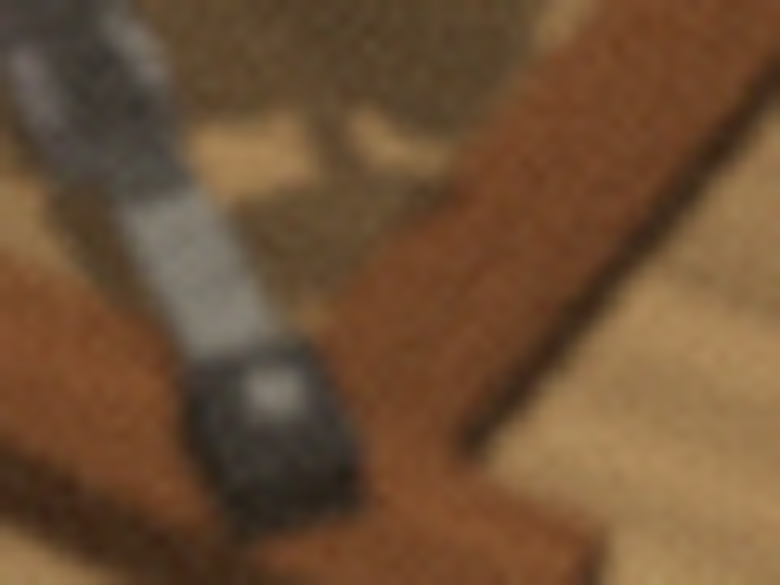

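servo_tool(moves=[[[0,0,0,0.0005,-0.001,0,1],[0,0,0,0.001,-0.002,0,1],[0,0,0,0.001,-0.003,0,1],[0,0,0,0.001,-0.003,0,1]]])

```text
time_s: 26.23
ee_pos: [0.5601, 0.1367, 0.0535]
eef_rot: [3.138, 0.001, 2.371]
force: [2.4, 6.5, -0.7]
grip_width: 0.0357
```

```bash
python3 -c "
from h import *
st();knobFL('k3.png')"
```

```text
t 26.23 p [0.5601 0.1367 0.0535] rpy [1.7977e+02 5.0000e-02 1.3586e+02] F [ 2.41  6.52 -0.7 ] M [ 1.31 -0.32  0.5 ] w 0.0357 q [ 0.18  0.52  1.59  0.    1.03 -0.63]
t 26.28 p [0.5601 0.1367 0.0535] rpy [1.7978e+02 5.0000e-02 1.3586e+02] F [2.63 7.35 0.86] M [ 1.24 -0.32  0.5 ] w 0.0358 q [ 0.18  0.52  1.59  0.    1.03 -0.63]
```

View pics/k3.png

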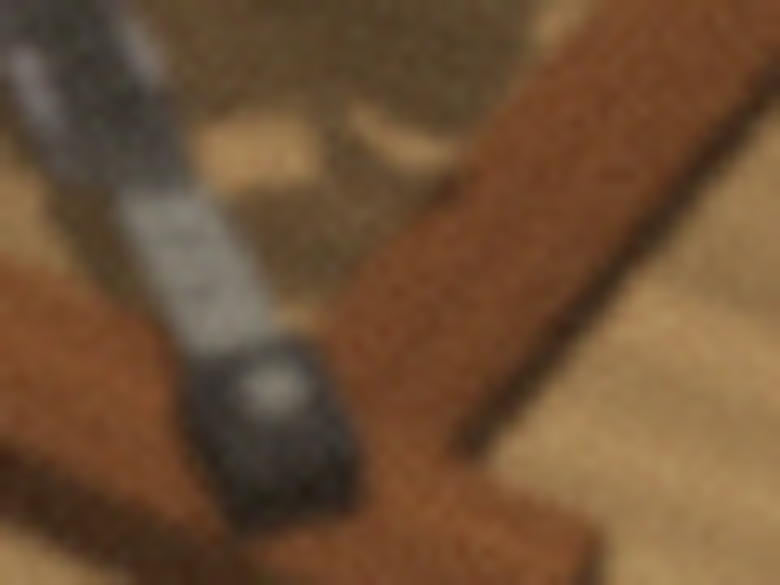

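servo_tool(moves=[[[0,0,0,0.001,-0.001,0,1],[0,0,0,0.001,-0.002,0.001,1],[0,0,0,0.001,-0.003,0.001,1],[0,0,0,0.001,-0.003,0.001,1]]])

```text
time_s: 26.62
ee_pos: [0.5597, 0.1366, 0.0535]
eef_rot: [3.135, 0.002, 2.371]
force: [4.8, 8.7, -0.1]
grip_width: 0.0359
```

```bash
python3 -c "
from h import *
st();knobFL('k4.png')"
```

```text
t 26.62 p [0.5597 0.1366 0.0535] rpy [1.7961e+02 1.3000e-01 1.3587e+02] F [ 4.84  8.7  -0.07] M [ 1.49 -0.72  0.51] w 0.0359 q [ 0.17  0.52  1.59  0.    1.02 -0.63]
t 26.67 p [0.5598 0.1366 0.0535] rpy [1.7961e+02 1.3000e-01 1.3587e+02] F [5.24 8.52 0.2 ] M [ 1.48 -0.7   0.5 ] w 0.036 q [ 0.17  0.52  1.59  0.    1.02 -0.63]
```

View pics/k4.png

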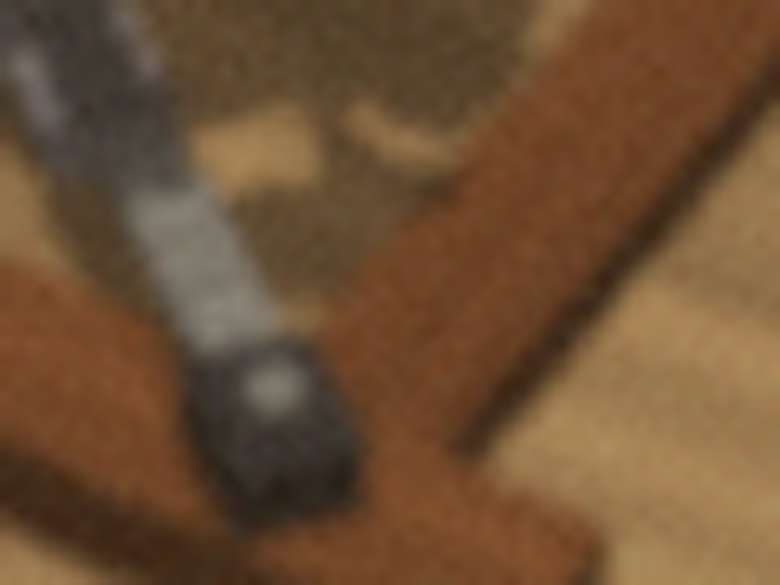

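servo_tool(moves=[[[0,0,0,0.001,0.002,0.001,1],[0.003,-0.001,0,0.001,0.003,0.003,1],[0.004,-0.001,0,0.001,0.004,0.004,1],[0.004,-0.001,0,0.001,0.004,0.005,1],[0.004,-0.001,0,0.001,0.004,0.005,1],[0.004,-0.001,0,0.001,0.004,0.005,1]]])

```text
time_s: 27.17
ee_pos: [0.5606, 0.1381, 0.0509]
eef_rot: [-3.141, 0.004, 2.371]
force: [-4.3, -2.5, 2.9]
grip_width: 0.0359
```

```bash
python3 -c "
from h import *
st();S=camera('scene');crop(S,230,150,350,285,5,'s27.png');st()
W=camera('wrist');crop(W,0,120,560,290,1.4,'w27.png')"
```

```text
t 27.17 p [0.5606 0.1381 0.0509] rpy [-179.99    0.21  135.86] F [-4.25 -2.52  2.94] M [-0.48  0.88  0.31] w 0.0359 q [ 0.18  0.53  1.59 -0.    1.03 -0.62]
t 27.22 p [0.5606 0.1381 0.0509] rpy [-179.99    0.21  135.86] F [-4.44 -2.16  3.74] M [-0.54  0.89  0.29] w 0.0361 q [ 0.18  0.53  1.59 -0.    1.03 -0.62]
```

View pics/s27.png

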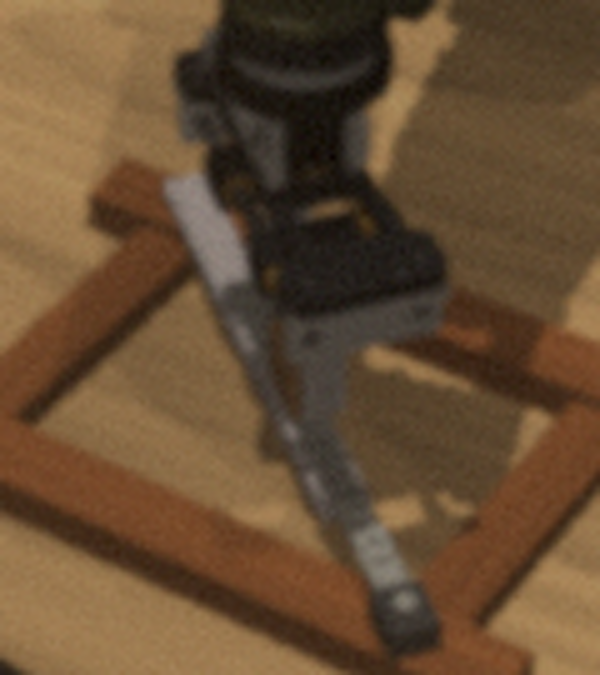

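View pics/w27.png

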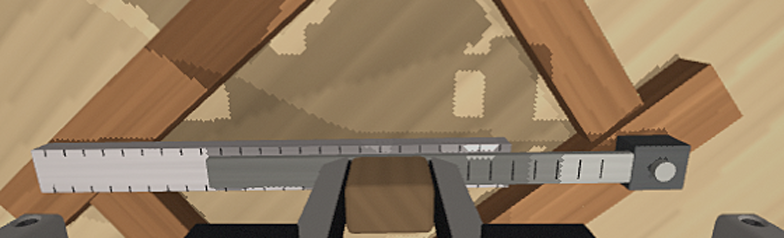

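servo_tool(moves=[[[0,0,0,0,-0.001,0,1],[0,0,0,0,-0.002,0,1],[0,0,0,0,-0.002,0,1],[0,0,-0.002,0.0012,-0.002,0,1],[0,0,-0.004,0.0024,-0.002,0,1],[0,0,-0.005,0.003,-0.002,0,1],[0,0,-0.005,0.003,-0.001,0,1],[0,0,-0.005,0.003,-0.001,0,1]]])

```text
time_s: 27.93
ee_pos: [0.5595, 0.1386, 0.0511]
eef_rot: [3.142, 0.004, 2.379]
force: [3.5, -2.8, 2.5]
grip_width: 0.036
```

```bash
python3 -c "
from h import *
st();knobFL('k5.png')"
```

```text
t 27.93 p [0.5595 0.1386 0.0511] rpy [180.     0.25 136.3 ] F [ 3.5  -2.75  2.54] M [-0.46 -0.85  0.14] w 0.036 q [ 0.18  0.53  1.59 -0.    1.02 -0.63]
t 27.98 p [0.5595 0.1386 0.0511] rpy [179.99   0.24 136.3 ] F [ 3.46 -1.61  2.4 ] M [-0.46 -0.83  0.14] w 0.0358 q [ 0.18  0.53  1.59 -0.    1.02 -0.63]
```

View pics/k5.png

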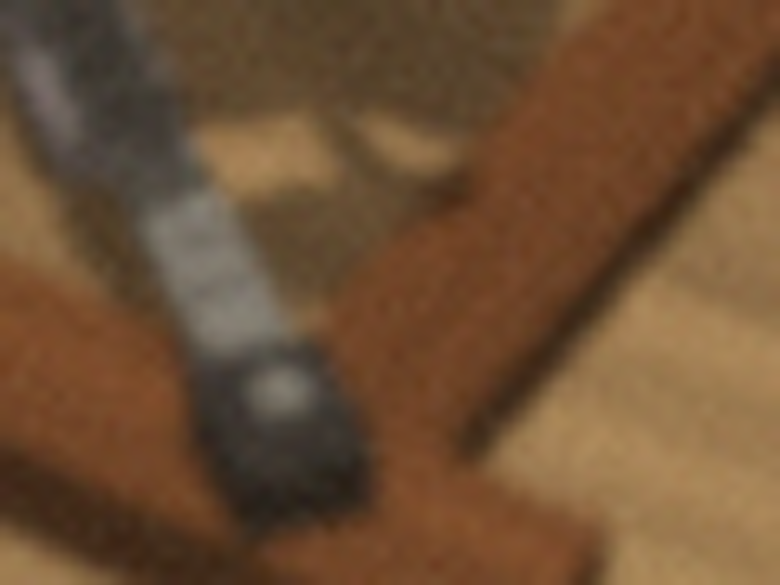

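servo_tool(moves=[[[0,0,0.0015,-0.001,0,0,1],[0,0,0.0025,-0.0015,0.0005,0,1],[0,0,0.0025,-0.0015,0.0005,0,1],[0,0,0.0025,-0.0015,0.0005,-0.01,1],[0,0,0.0025,-0.0015,0.0005,-0.02,1],[0,0,0.0025,-0.0015,0.0005,-0.035,1],[0,0,0.0025,-0.0015,0.0005,-0.055,1],[0,0,0.0025,-0.0015,0.0005,-0.075,1],[0,0,0.0025,-0.0015,0.0005,-0.083,1],[0,0,0.0025,-0.0015,0.0005,-0.083,1]]])

```text
time_s: 28.82
ee_pos: [0.5606, 0.1385, 0.0941]
eef_rot: [3.14, 0.005, 2.375]
force: [0.7, -0.2, -2.9]
grip_width: 0.0354
```

```bash
python3 -c "
from h import *
st();rel(.559,.127,.095,84);W=camera('wrist');crop(W,0,120,560,290,1.4,'w28.png')"
```

```text
t 28.82 p [0.5606 0.1385 0.0941] rpy [179.89   0.31 136.07] F [ 0.65 -0.21 -2.89] M [-0.06  0.    0.02] w 0.0354 q [ 0.18  0.47  1.56 -0.    1.11 -0.62]
(0.559, 0.127, 0.095, 84) -> [0.0027, 0.0027, 0.5785, -0.0136, -0.0187, -0.0017]
```

View pics/w28.png

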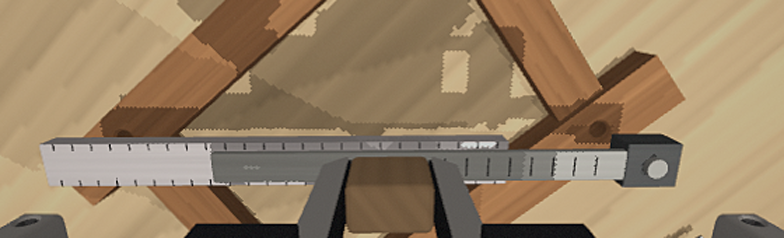

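servo_tool(moves=[[[0,0,0.02,-0.001,-0.001,0,1],[0.001,0.001,0.06,-0.002,-0.002,0,1],[0.001,0.001,0.12,-0.003,-0.004,0,1],[0.002,0.002,0.18,-0.004,-0.006,0,1],[0.002,0.002,0.245,-0.006,-0.008,-0.001,1],[0.003,0.003,0.31,-0.007,-0.01,-0.001,1],[0.003,0.003,0.375,-0.009,-0.012,-0.001,1],[0.003,0.003,0.44,-0.01,-0.014,-0.002,1],[0.003,0.003,0.5,-0.012,-0.016,-0.002,1],[0.003,0.003,0.55,-0.013,-0.018,-0.002,1],[0.003,0.003,0.573,-0.014,-0.019,-0.002,1],[0.003,0.003,0.579,-0.014,-0.019,-0.002,1]]])

```text
time_s: 29.87
ee_pos: [0.5584, 0.1265, 0.0937]
eef_rot: [-3.139, 0.0, 1.463]
force: [-0.6, 0.1, -3.9]
grip_width: 0.0359
```

```bash
python3 -c "
from h import *
st();rel(.5574,.1157,.0928,30.7)"
```

```text
t 29.87 p [0.5584 0.1265 0.0937] rpy [-1.7984e+02  2.0000e-02  8.3840e+01] F [-0.61  0.09 -3.95] M [-0.02  0.04 -0.07] w 0.0359 q [0.16 0.46 1.57 0.   1.11 0.27]
(0.5574, 0.1157, 0.0928, 30.7) -> [-0.0015, 0.001, 0.5905, -0.0217, 0.0004, 0.0018]
```

servo_tool(moves=[[[0,0,0.02,-0.001,0,0,1],[0,0,0.06,-0.002,0,0,1],[0,0,0.12,-0.005,0,0,1],[0,0,0.185,-0.007,0,0,1],[0,0,0.25,-0.009,0,0.001,1],[0,0,0.315,-0.011,0,0.001,1],[0,0,0.38,-0.014,0,0.001,1],[-0.001,0.001,0.445,-0.016,0,0.001,1],[-0.001,0.001,0.51,-0.019,0,0.002,1],[-0.001,0.001,0.565,-0.021,0,0.002,1],[-0.0015,0.001,0.586,-0.0217,0,0.002,1],[-0.0015,0.001,0.5905,-0.0217,0,0.002,1]]])

```text
time_s: 30.87
ee_pos: [0.557, 0.1156, 0.0923]
eef_rot: [-3.141, 0.001, 0.535]
force: [0.3, 0.1, -2.3]
grip_width: 0.036
```

Run:
```python
from h import *
st()
W=camera('wrist');st();a=cv2.resize(W["color"][120:290,:,::-1],None,fx=1.4,fy=1.4,interpolation=cv2.INTER_CUBIC);cv2.imwrite('pics/w30.png',a);b=cv2.imread('pics/w19.png')
g=lambda i,x,y:cv2.resize(i[y:y+55,x:x+80],None,fx=5,fy=5,interpolation=cv2.INTER_CUBIC)
cv2.imwrite('pics/c30.png',np.vstack([np.hstack([g(b,50,100),g(b,560,100)]),np.hstack([g(a,80,100),g(a,585,100)])]))
```

```text
t 30.87 p [0.557  0.1156 0.0923] rpy [-1.7999e+02  4.0000e-02  3.0660e+01] F [ 0.32  0.11 -2.26] M [-0.05  0.17 -0.03] w 0.036 q [ 0.14  0.46  1.58 -0.    1.1   1.18]
t 30.92 p [0.557  0.1157 0.0924] rpy [-1.7999e+02  3.0000e-02  3.0740e+01] F [-0.25  0.29 -3.71] M [-0.03  0.09  0.02] w 0.036 q [ 0.14  0.46  1.58 -0.    1.1   1.17]
```

View pics/w30.png

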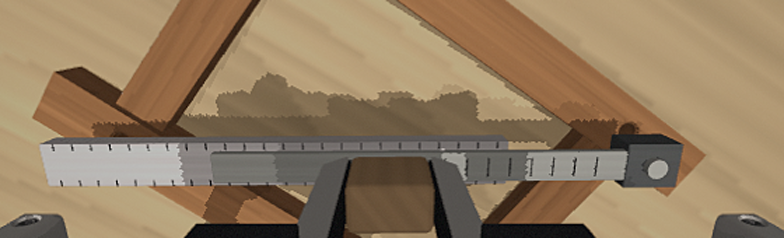

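View pics/c30.png

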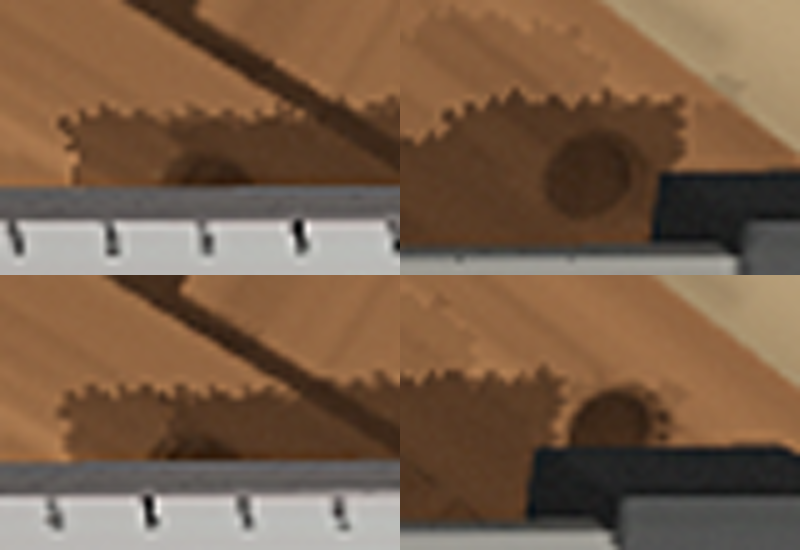

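servo_tool(moves=[[[0,0,0,0,0,0.008,1],[0,0,0,0,0,0.02,1],[0,0,0,0,0,0.032,1],[0,0,0,0,0,0.044,1],[0,0,0,0,0,0.054,1],[0,0,0,0,0,0.06,1],[0,0,0,0,0,0.0648,1],[0,0,0,0,0,0.0648,1]]])

```text
time_s: 31.58
ee_pos: [0.5568, 0.1157, 0.0596]
eef_rot: [-3.141, 0.001, 0.537]
force: [-2.5, 1.0, -0.5]
grip_width: 0.0359
```

```bash
python3 -c "
from h import *
st();T=camera('top');S=camera('scene');st();crop(T,195,235,255,275,12,'t31.png');crop(S,330,205,380,235,16,'s31.png')"
```

```text
t 31.58 p [0.5568 0.1157 0.0596] rpy [-1.7997e+02  7.0000e-02  3.0750e+01] F [-2.46  0.96 -0.51] M [0.13 0.59 0.09] w 0.0359 q [0.14 0.5  1.6  0.   1.04 1.17]
t 31.68 p [0.5569 0.1158 0.0601] rpy [-1.7998e+02  4.0000e-02  3.0740e+01] F [-2.59  0.8  -0.88] M [0.15 0.61 0.08] w 0.0356 q [0.14 0.5  1.6  0.   1.04 1.17]
```

View pics/t31.png

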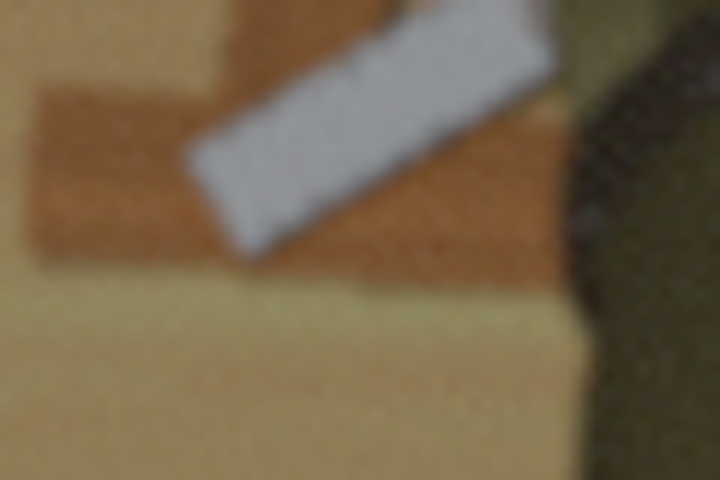

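View pics/s31.png

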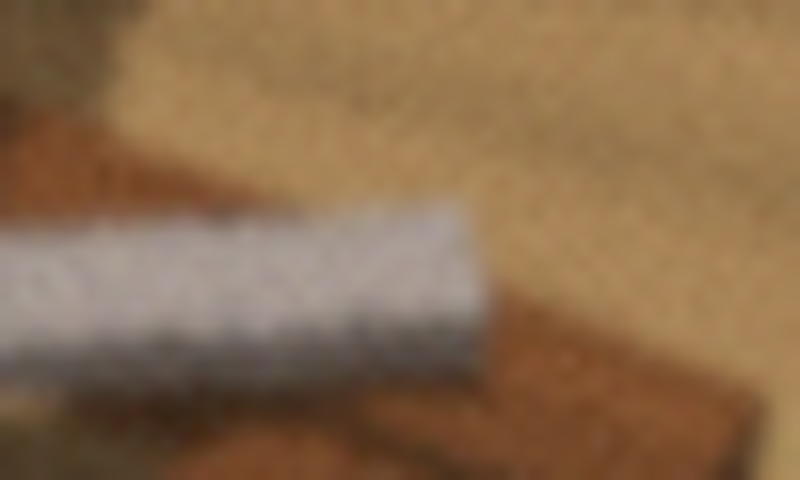

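servo_tool(moves=[[[0,0,0,0,0,0.003,1],[0,0,0,0,0,0.006,1],[0,0,0,0,0,0.01,1],[0,0,0,0,0,0.014,1],[0,0,0,0,0,0.014,1]]])

```text
time_s: 32.1
ee_pos: [0.5568, 0.1158, 0.0528]
eef_rot: [-3.141, 0.001, 0.537]
force: [-3.1, 1.0, 1.5]
grip_width: 0.0359
```

```bash
python3 -c "
from h import *
st();T=camera('top');S=camera('scene');st();crop(T,195,235,255,275,12,'t32.png');crop(S,330,205,380,235,16,'s32.png')"
```

```text
t 32.1 p [0.5568 0.1158 0.0528] rpy [-1.7998e+02  5.0000e-02  3.0760e+01] F [-3.1   1.05  1.51] M [0.22 0.68 0.23] w 0.0359 q [0.14 0.51 1.61 0.   1.02 1.17]
t 32.2 p [0.5568 0.1158 0.053 ] rpy [-1.7998e+02  6.0000e-02  3.0760e+01] F [-3.17  0.94  1.26] M [0.21 0.74 0.26] w 0.0357 q [0.14 0.51 1.61 0.   1.02 1.17]
```

View pics/s32.png

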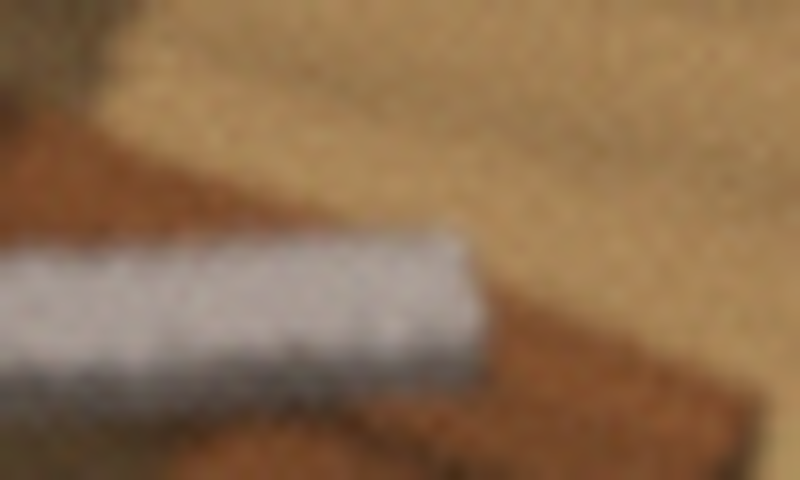

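servo_tool(moves=[[[0,0,0,0,0.003,0,1],[0,0,0,0,0.007,0,1],[0,0,0,0,0.011,0,1],[0,0,0,0.001,0.015,0,1],[0,0,0,0.001,0.019,0,1],[0,0,0,0.001,0.023,0,1],[0,0,0,0.001,0.027,0,1],[0,0,0,0.0015,0.03,0,1],[0,0,0,0.0015,0.032,0,1],[0,0,0,0.0015,0.032,0,1]]])

```text
time_s: 33.03
ee_pos: [0.5658, 0.1022, 0.053]
eef_rot: [-3.141, 0.001, 0.537]
force: [-3.3, -0.6, 0.5]
grip_width: 0.0356
```

```bash
cat >> h.py <<'E'
def kT(z=.0465):
    T=camera('top');g=T["color"].astype(float).min(2)
    sub=g[165:205,300:360]; 
    cand=[(sub[r-1:r+2,c-1:c+2].mean()) if 0<r<39 and 0<c<59 else 0 for r in range(40) for c in range(60)]
    st(); crop(T,300,165,360,205,12,'kt.png'); return T
def kTerr(T,px,z=.0465):
    u=((px[0]+.5)/12-.5+300,(px[1]+.5)/12-.5+165)
    e=(atz(T,u,z)-atz(T,(190+682.5/5-.5,160+115.5/5-.5),.024))[:2]
    print("along",(e@[.525,-.851]).round(4),"lat",(e@[.851,.525]).round(4))
E
python3 -c "
from h import *
st();kT()"
```

```text
t 33.03 p [0.5658 0.1022 0.053 ] rpy [-1.7999e+02  6.0000e-02  3.0750e+01] F [-3.29 -0.6   0.46] M [-0.01  0.76  0.38] w 0.0356 q [ 0.12  0.52  1.59 -0.    1.03  1.15]
t 33.08 p [0.5658 0.1022 0.053 ] rpy [1.800e+02 6.000e-02 3.076e+01] F [-2.71 -0.83  1.15] M [-0.11  0.77  0.38] w 0.036 q [ 0.12  0.52  1.59 -0.    1.03  1.15]
```

View pics/kt.png

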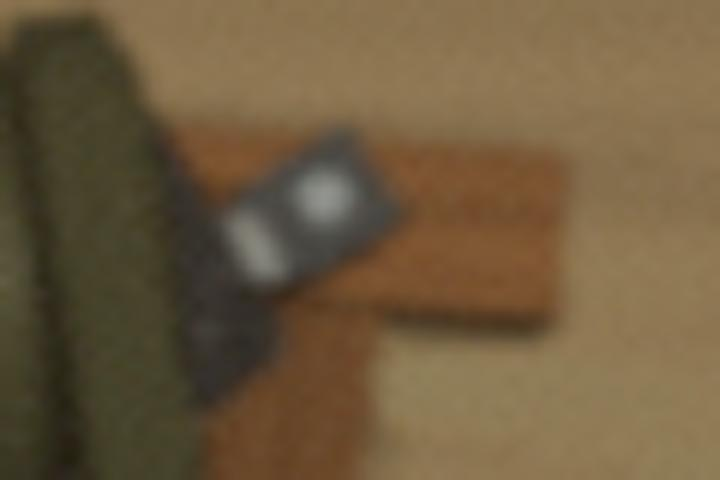

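```bash
python3 -c "
from h import *
T=camera('top')
for p in((325,194),(337,192),(339,201)): kTerr(T,p)"
```

```text
along -0.0004 lat 0.0011
along 0.002 lat 0.0002
along 0.0013 lat -0.0016
```

servo_tool(moves=[[[0,0,0.001,-0.0006,0.001,0,1],[0,0,0.002,-0.0012,0.002,0,1],[0,0,0.002,-0.0012,0.003,0,1],[0,0,0.002,-0.0012,0.004,0,1],[0,0,0.002,-0.0012,0.005,0,1],[0,0,0.002,-0.0012,0.005,0,1]]])

```text
time_s: 33.63
ee_pos: [0.5665, 0.0997, 0.053]
eef_rot: [3.142, 0.001, 0.534]
force: [-2.7, 2.2, 0.5]
grip_width: 0.0357
```

```bash
python3 -c "
from h import *
st();kT()"
```

```text
t 33.63 p [0.5665 0.0997 0.053 ] rpy [1.800e+02 6.000e-02 3.058e+01] F [-2.75  2.25  0.52] M [0.52 0.9  0.4 ] w 0.0357 q [ 0.11  0.52  1.59 -0.    1.03  1.15]
t 33.68 p [0.5665 0.0997 0.053 ] rpy [1.800e+02 6.000e-02 3.058e+01] F [-3.69  2.62  0.5 ] M [0.46 0.95 0.4 ] w 0.0361 q [ 0.11  0.52  1.59 -0.    1.03  1.15]
```

View pics/kt.png

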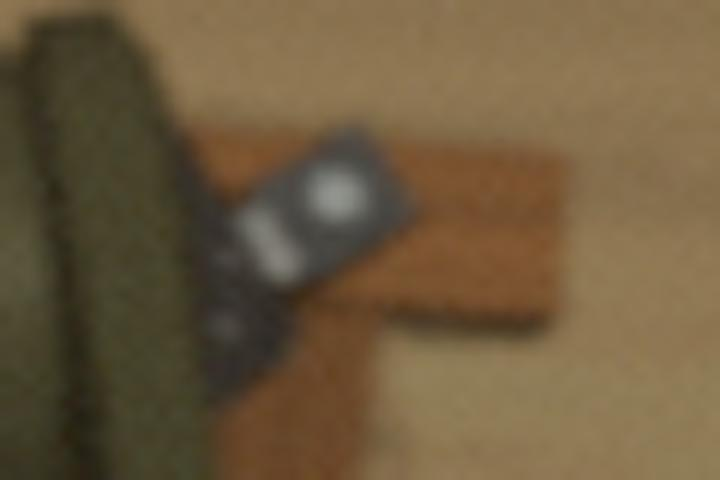

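servo_tool(moves=[[[0,0,0,0,0.001,0,1],[0,0,0,0,0.002,0,1],[0,0,0,0,0.003,0,1],[0,0,0,0,0.003,0,1]]])

```text
time_s: 34.02
ee_pos: [0.5668, 0.0992, 0.0528]
eef_rot: [-3.14, 0.001, 0.534]
force: [-4.9, 8.5, 1.2]
grip_width: 0.0356
```

```bash
python3 -c "
from h import *
st();kT()"
```

```text
t 34.02 p [0.5668 0.0992 0.0528] rpy [-1.7991e+02  8.0000e-02  3.0590e+01] F [-4.93  8.46  1.22] M [1.64 1.42 0.41] w 0.0356 q [0.11 0.52 1.59 0.   1.03 1.15]
t 34.07 p [0.5668 0.0992 0.0528] rpy [-1.7992e+02  8.0000e-02  3.0590e+01] F [-6.19  7.94  0.18] M [1.58 1.36 0.36] w 0.0362 q [0.11 0.52 1.59 0.   1.03 1.15]
```

View pics/kt.png

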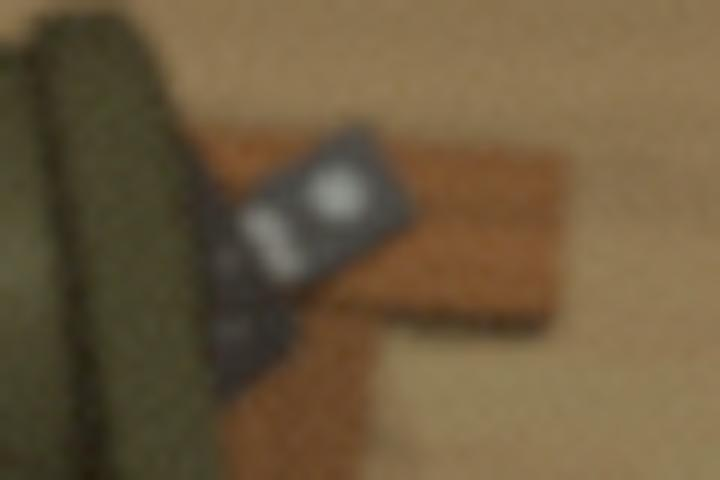

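servo_tool(moves=[[[0,0,0,0,-0.001,0.001,1],[0,0,0,0,-0.002,0.002,1],[0,0,0,0,-0.0025,0.004,1],[0,0,0,0,-0.0025,0.005,1],[0,0,0,0,-0.0025,0.005,1],[0,0,0,0,-0.0025,0.005,1],[0,0,0,0,-0.0025,0.002,1],[0,0,0,0,-0.0025,0,1],[0,0,0,0,-0.0025,0,1]]])

```text
time_s: 34.82
ee_pos: [0.5663, 0.1003, 0.053]
eef_rot: [-3.14, 0.001, 0.534]
force: [1.1, -2.4, 0.9]
grip_width: 0.0357
```

```bash
python3 -c "
from h import *
st()"
```

```text
t 34.82 p [0.5663 0.1003 0.053 ] rpy [-1.7992e+02  7.0000e-02  3.0580e+01] F [ 1.08 -2.41  0.88] M [-0.67 -0.04  0.27] w 0.0357 q [0.11 0.52 1.59 0.   1.03 1.15]
```

servo_tool(moves=[[[0,0,0,0,0,0,0.6],[0,0,0,0,0,0,0.55],[0,0,0,0,0,0,0.45],[0,0,0,0,0,0,0.35],[0,0,0,0,0,0,0.3],[0,0,0,0,0,0,0.3],[0,0,0,0,0,0,0.3]]])

```text
time_s: 35.4
ee_pos: [0.5662, 0.1003, 0.053]
eef_rot: [-3.14, 0.001, 0.534]
force: [-0.4, -0.3, -0.9]
grip_width: 0.0659
```

```bash
python3 -c "
from h import *
st();kT();W=camera('wrist');crop(W,0,0,560,420,1.4,'w35.png')"
```

```text
t 35.4 p [0.5662 0.1003 0.053 ] rpy [-1.7991e+02  7.0000e-02  3.0580e+01] F [-0.39 -0.31 -0.93] M [-0.04  0.12  0.01] w 0.0659 q [0.11 0.52 1.59 0.   1.03 1.15]
t 35.45 p [0.5663 0.1003 0.053 ] rpy [-1.7991e+02  6.0000e-02  3.0580e+01] F [-1.    0.38  0.75] M [-0.02  0.14 -0.02] w 0.066 q [0.11 0.52 1.59 0.   1.03 1.15]
```

View pics/w35.png

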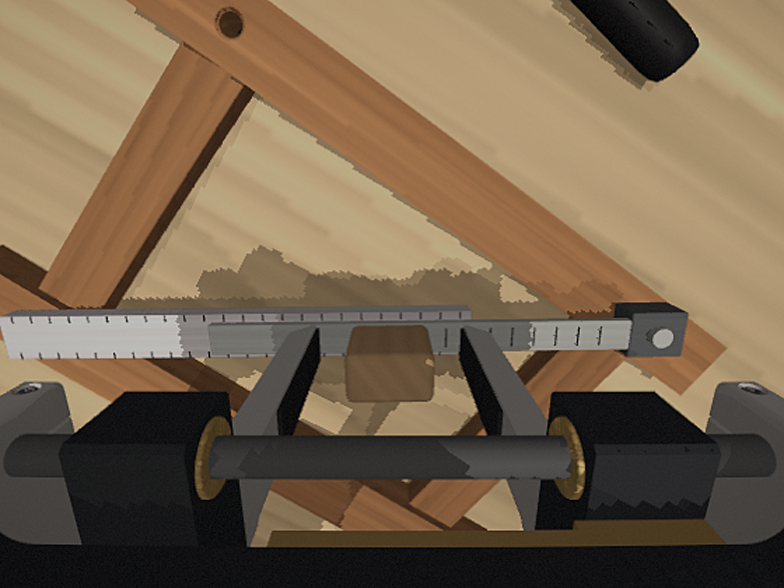

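Fingers are clear of the grip block on both sides (block x 346–434, fingers at 320 and 458). Lifting straight up.

servo_tool(moves=[[[0,0,0,0,0,-0.02,0.3],[0,0,0,0,0,-0.06,0.3],[0,0,0,0,0,-0.12,0.3],[0,0,0,0,0,-0.19,0.3],[0,0,0,0,0,-0.25,0.3],[0,0,0,0,0,-0.28,0.3],[0,0,0,0,0,-0.28,0.3]]])

```text
time_s: 36.08
ee_pos: [0.5678, 0.1004, 0.1978]
eef_rot: [3.14, -0.005, 0.534]
force: [-0.1, 0.0, -0.4]
grip_width: 0.0654
```

```bash
python3 -c "
from h import *
st();kT();W=camera('wrist');crop(W,0,0,560,420,1.4,'w36.png');S=camera('scene');crop(S,180,160,400,310,3.6,'s36.png')"
```

```text
t 36.08 p [0.5678 0.1004 0.1978] rpy [179.93  -0.3   30.58] F [-0.09  0.01 -0.39] M [-0.01  0.09  0.  ] w 0.0654 q [0.11 0.36 1.46 0.   1.32 1.15]
t 36.13 p [0.5671 0.1003 0.1951] rpy [ 1.800e+02 -1.200e-01  3.058e+01] F [-0.09  0.27  0.75] M [-0.11  0.09 -0.03] w 0.0659 q [0.11 0.36 1.46 0.   1.32 1.15]
```

View pics/w36.png

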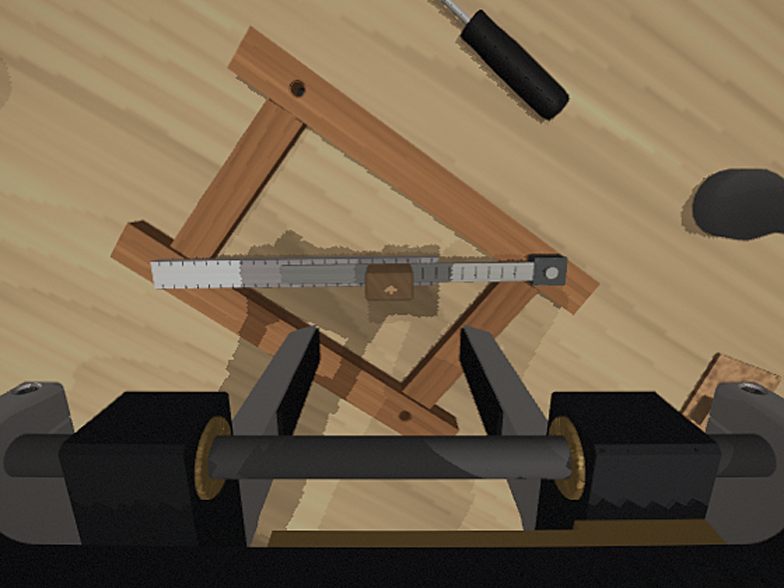

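View pics/s36.png

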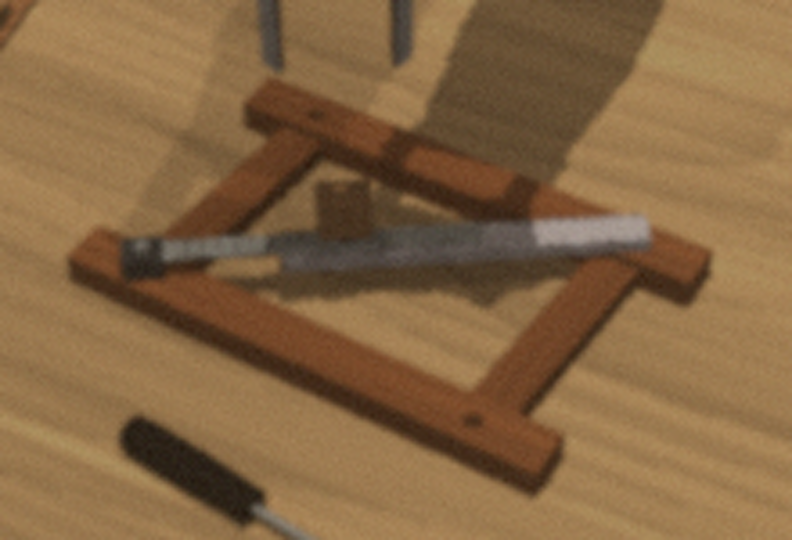

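View pics/kt.png

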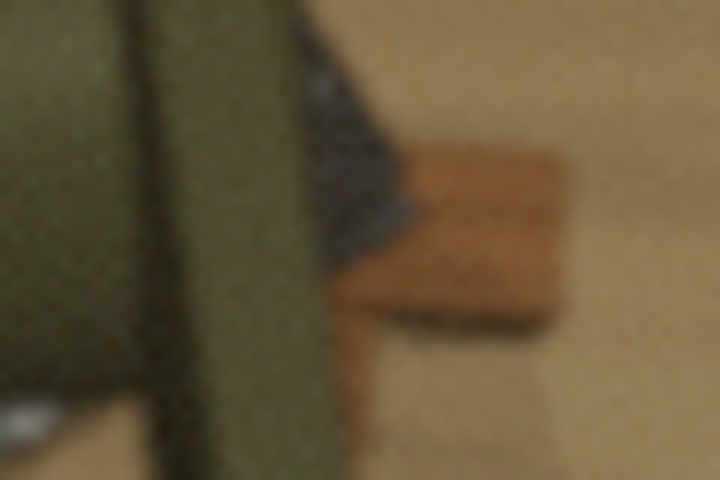

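servo_tool(moves=[[[0,0,0,0,0,0,0.3],[0,0,0,0,0,0,0.3],[0,0,0,0,0,0,0.3]]])

```text
time_s: 36.48
ee_pos: [0.5657, 0.1001, 0.1913]
eef_rot: [-3.139, 0.004, 0.534]
force: [0.9, 0.3, 0.4]
grip_width: 0.0659
```

```bash
python3 -c "
from h import *
st();from station import hand_in;print(hand_in())"
```

```text
t 36.48 p [0.5657 0.1001 0.1913] rpy [-179.85    0.21   30.58] F [0.93 0.27 0.41] M [-0.02  0.08  0.03] w 0.0659 q [0.11 0.37 1.46 0.   1.31 1.15]
the job is handed in; nothing more can be done
None
```

I measured both diagonals and left the rule lying released on the longer one, near left to far right. The job is handed in at about 36.5 s; no verdict was reported.

- **Diagonals:** from the camera fit of the holes, near left to far right is about 323 mm and near right to far left about 305 mm. The slide travel between the two pinned positions roughly agreed with that difference.
- **Pinning:** I could not see whether the sprung pin was down, because its knob stays fixed relative to the end block. I judged it from force instead. At each hole the slide ran at about 3–5 N, then stopped hard at roughly 10–16 N while the knob stayed put. That was 16 N and 10 N on the long diagonal (first and second visit) and 10 N on the short one.
- **Short diagonal:** at the near right to far left pinning, the sideways check at the sprung pin gave only friction-level forces, so the evidence there is the lengthwise stop alone.
- **Last checks:** the scene and wrist pictures show the rule lying flat across the frame on that diagonal. The fingers are clear about 14 cm above the frame, and the screwdriver and torch were not touched. I did not re-check the jar at the end.
- **Missed first try:** the first attempt to seat the fixed pin missed the near left hole by about 5 mm and rested lightly on its rim. I corrected it from the pictures. Measured tool forces stayed below about 17 N throughout.

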